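Bridge a strap over the stop pin and set its nut ready to weld

ROBOT

A 7-joint arm with a two-finger parallel gripper is mounted at the origin on a cart in front of the work surface, level with it; the furniture and walls round the work are solid. World frame = base frame: x ahead of the robot, y to its left, z up, the work surface at z = 0. Lengths are in m, angles in rad, forces in N, time in s.
With the tool pointing down it reaches from about 0.425 to 0.925 m from the base axis. Payload 6.8 kg.
Tool frame: the origin (TCP) lies at the very end of the fingers, on their centre line; the grasp point (between the pads) lies 19 mm behind it (r.tcp_to_grasp is the distance from the TCP to the grasp point, in m); z points along the fingers, y is the line along which they close (so a half turn about z gives the same grasp; the last joint's range is limited). The gripper opens to 85 mm and grips with 20 to 120 N. Pads are 22 mm wide; open, the fingers measure 114 mm over their backs; the gripper's body (76 mm by 85 mm) begins 54 mm behind the grasp point. The pads swing forward as they close: fully open they stand 13 mm farther back than shut.
Start: joints at [-1.358, 0.477, 0.022, 1.555, -0.011, 1.109, -0.083], TCP at [0.213, 0.641, 0.199] pointing down, gripper open.
Joint ranges: [-2.96, 2.96], [-0.34, 2.1], [-1.41, 1.46], [0.24, 2.44], [-1.37, 4.51], [0.17, 1.92], [-2.96, 2.96]. Speed limits (rad/s): [2.39, 2.39, 3.14, 3.14, 3.14, 3.14, 3.14].

INTERFACE

Orientations are given as a rotation vector (axis times angle).
In Python, from bench import r gives the robot as it stands.
- The arm moves only by the tool step_arm, never from a script. Its argument "moves" is a list of rows, each a list of 7 numbers: the shift along the tool's x, y, z in mm, then the turn, a rotation vector about the tool's x, y, z in rad, then the finger opening in mm, from 0 to 85.4. A call has 1 to 8 rows; each row is the pose to reach, as a shift and turn from the pose commanded when the call began, along the tool's axes at that moment; what a row does not reach only later rows make up. A row lasts 1/10 s, in which the tool goes at most 50 mm and 8.59 degrees, less where a joint would pass 70% of its speed; a pose out of reach is approached as far as the arm can. A call with a gripper value outside its range is refused whole. The fingers move at their own pace and stop on an object; "grip_force" is the grip in N (left out, the last holds). Time passes only in rows, so rows that repeat a pose let the fingers close. It gives the time, the measured TCP pose, the force, the opening and the grip force at its end, in the units of the state.
- r.get_obs(): the state, without advancing time (a new reading comes with each control period).
- r.grab_frame(name): name is "scene" or "top" or "wrist"; returns a dict with "image" (420x560x3 uint8, red, green, blue), "depth" (420x560 float32, m along the optical axis (not along the pixel's ray), 0 where there is no reading), "mtx" (3x3 intrinsics, pixels), "rvec" (rotation vector, rad) and "tvec" (3), from world to camera coordinates, as OpenCV has them. Camera axes: x right, y down, z forward; pixel columns grow to the right and rows downward; lengths in m; the calibration is good to about 2 mm. The wrist camera is an equidistant fisheye: a pixel r from the principal point sees the ray r / f radians off the axis. A picture is of the moment at which its call begins.
- r.hand_in(): hands the job in; it is judged then, once.
The state is a dict: "clock": time; "joints": joint angles; "qvel": joint speeds; "tau": joint torques, N m; "tcp_pos": TCP position; "orientation": TCP orientation; "contact_force": force on the tool from outside, world axes, zero at the start; "moment": the same for the moment, N m; "grip_width": finger opening in m; "gripper_force": force on a finger pad.
Only numpy, scipy, OpenCV 4.12 (cv2) and the standard library are available. Lean on these libraries where they do the work, as an engineer would, in place of code of your own. Each camera call takes 0.05 s, during which the arm holds its last target. There are 200 camera calls.

TASK

Set up the strap so the nut can be welded on above the stop pin: stand the two steel setup blocks upright, one to the left and one to the right of the stop pin as the robot sees it, broad faces towards the pin, in line with it and with about 10 mm of clear space between pin and block. Lay the short loose flat bar flat across the tops of both blocks, centred over the pin, and lay the big hex nut flat on the bar right above the pin. Leave the two short square-tube offcuts where they are.

Things in the scene. Friction and masses are not known exactly. Their poses are not given: they have to be found in the camera images.
- pin: Stop pin (bench dog), plain steel, fixed in the table, does not move: a round head 26 mm in diameter, its flat top 25 mm above the table, standing on the open table in front of the welded frame, on the robot's left. Origin on its axis, 20 mm BELOW the table top. Its x axis points away from the robot (world x), its y axis to the robot's left (world y).
- block_a: One of two identical steel setup blocks, which may be used either way round: a solid upright block 51 mm (its x) by 26 mm (its y) by 76 mm tall (z), with small round holes marked on it. The broad faces look along its y. Origin at the centre of the underside. About 0.7 kg. It stands upright at the start.
- block_b: The other of the two identical steel setup blocks: 51 mm (x) by 26 mm (y) by 76 mm tall (z), origin at the centre of the underside, about 0.7 kg, upright at the start.
- strap: The strap: a loose plain flat steel bar 115 mm long (its x), 25 mm wide (y), 8 mm thick (z), lying flat on the table. Origin at the centre of the underside. About 0.18 kg. (The longer flat bars under the table clamps are fixed and not meant.)
- nut: Large plain hex nut lying flat: 24 mm across flats (its x), 28 mm across corners (y), 16 mm high, open hole through it. Origin at the centre of the underside. About 0.04 kg.
- tube: Bystander, leave alone: a short loose offcut of square steel tube, lying, 45 mm (its x) by 25 mm (y) by 25 mm high. Origin at the centre of the underside.
- big_tube: Bystander, leave alone: a larger loose offcut of square steel tube, lying, 60 mm (its x) by 40 mm (y) by 40 mm high, open through from end to end. Origin at the centre of the underside.
- post_top (a point): Fixed obstacle: centre of the top of the welded frame's upright post, 38 mm square, 362 mm tall. From it a 34 mm beam runs 0.55 m to the left and 0.11 m farther away, 0.11 to 0.21 m above the table, to crossed tubes up to 0.25 m high. Clamps with green-marked handles reach 0.20 m. Some things start beyond the beam or right of the post: carry them over or round all this.

How it is judged:
At the end, for the whole second after the job is handed in: Blocks upright on the table, left and right of the pin: centres 26-48 mm from its axis in y, within 14 mm in x, faces square within 0.26 rad. Strap flat on both, within 14 mm (x), 15 mm (y), 0.26 rad. Nut flat on the strap within 15 mm of the pin axis. All at rest (((y of block_a in the frame of pin between 0.0262 and 0.048 m and y of block_b in the frame of pin between -0.048 and -0.0262 m) or (y of block_a in the frame of pin between -0.048 and -0.0262 m and y of block_b in the frame of pin between 0.0262 and 0.048 m)) and x of block_a in the frame of pin between -0.014 and 0.014 m and height (world z) of each of block_a, block_b below 0.004 m and angle between each of block_a, block_b, strap's own z axis and vertical below 0.06 rad and angle between the y axis of each of block_a, block_b and the y axis of pin, either way round below 0.26 rad and x of block_b in the frame of pin between -0.014 and 0.014 m and x of strap in the frame of pin between -0.014 and 0.014 m and y of strap in the frame of pin between -0.015 and 0.015 m and height (world z) of strap between 0.073 and 0.08 m and angle between the x axis of strap and the y axis of pin, either way round below 0.26 rad and horizontal distance between nut and pin below 0.015 m and angle between nut's own z axis and vertical below 0.1 rad and height (world z) of nut between 0.081 and 0.089 m and linear speed of each of block_a, block_b, strap, nut below 0.01 m/s); the robot touches nothing.
It fails at once if the smaller tube offcut is moved by more than 20 mm or upset (distance of tube from where it was at the start of the episode above 0.02 m or angle between tube's own z axis and vertical above 0.5 rad).
It fails at once if the larger tube offcut is moved by more than 20 mm or upset (distance of big_tube from where it was at the start of the episode above 0.02 m or angle between big_tube's own z axis and vertical above 0.5 rad).
It also fails if it takes over 128 s, if anything falls off the work surface, if the arm or the gripper's body presses on something with over 40 N, if the wrist force passes 120 N, or if a joint passes its speed limit or range.

## Working session

There is one attempt and no reset: what is moved stays moved. The work goes in short steps, Python scripts to look and compute and a tool call to move; the robot and the scene stay as the last step left them, time stands still between calls to the robot, and variables do not carry over. Pictures are saved under pics/ and viewed, at most 14 in all, crops included, and the job is handed in when it is done.

Besides the shell and the picture viewer there is one more tool, called after "Call:" by a JSON object that holds its "method" and its "body". step_arm: Moves the arm, as the interface text tells. Its arguments: {"type":"object","properties":{"moves":{"type":"array","items":{"type":"array","items":{"type":"number"}}},"grip_force":{"type":"number"}},"required":["moves"]}

```bash
ls; mkdir -p pics
cat > h.py <<'E'
import numpy as np, cv2
from scipy.spatial.transform import Rotation as R
from bench import r
def cloud(f):
    d=f["depth"];h,w=d.shape;K=f["mtx"]
    u,v=np.meshgrid(np.arange(w),np.arange(h))
    X=np.stack([(u-K[0,2])/K[0,0]*d,(v-K[1,2])/K[1,1]*d,d],-1)
    Rm=cv2.Rodrigues(np.array(f["rvec"],float))[0]
    P=(X-np.array(f["tvec"]).reshape(3))@Rm
    P[d==0]=np.nan
    return P
E
python3 - <<'E'
from h import *
o=r.get_obs();print(o)
for n in("scene","top"):
    f=r.grab_frame(n);np.savez(f"{n}.npz",**f)
    cv2.imwrite(f"pics/{n}0.png",cv2.resize(f["image"][:,:,::-1],(800,600)))
    print(n,f["mtx"],f["rvec"],f["tvec"])
E
```

```text
pics
{'clock': 0.0, 'joints': array([-1.35809548,  0.47778229,  0.02232253,  1.55648074, -0.01152914,
        1.10930789, -0.08311291]), 'qvel': array([ 5.48059471e-04,  9.32701299e-05, -2.15293512e-04,  1.65407345e-04,
       -1.39481909e-04, -7.21918723e-04,  1.14075252e-03]), 'tau': array([ 1.28365540e-03, -5.96434271e+01,  1.60813518e+00, -2.81192458e+01,
        1.24344896e-02,  9.02071421e-03, -2.46746197e-05]), 'tcp_pos': array([0.21263443, 0.63992582, 0.19762501]), 'orientation': array([-5.01707219e-01, -3.10107641e+00,  2.89139727e-03]), 'contact_force': array([-0.02988539,  0.3044018 , -0.23738728]), 'moment': array([-0.02112834,  0.01134438,  0.02574285]), 'gripper_force': 0.0, 'grip_width': 0.08531505347130301}
scene [[435.30108006   0.         279.78463718]
 [  0.         435.30108006 209.56605949]
 [  0.           0.           1.        ]] [ 0.34015172 -2.62576971  1.41434477] [0.50160319 0.25961997 1.30668189]
top [[502.63052223   0.         277.10457132]
 [  0.         502.63052223 213.47841688]
 [  0.           0.           1.        ]] [ 2.31662697 -1.62349416  0.2997228 ] [-0.18420665  0.52578121  1.36879493]
```

View pics/scene0.png

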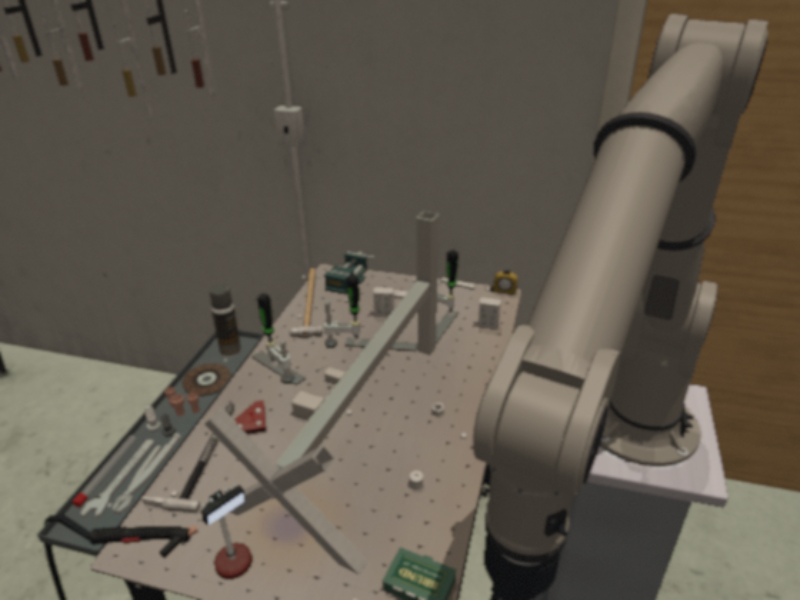

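View pics/top0.png

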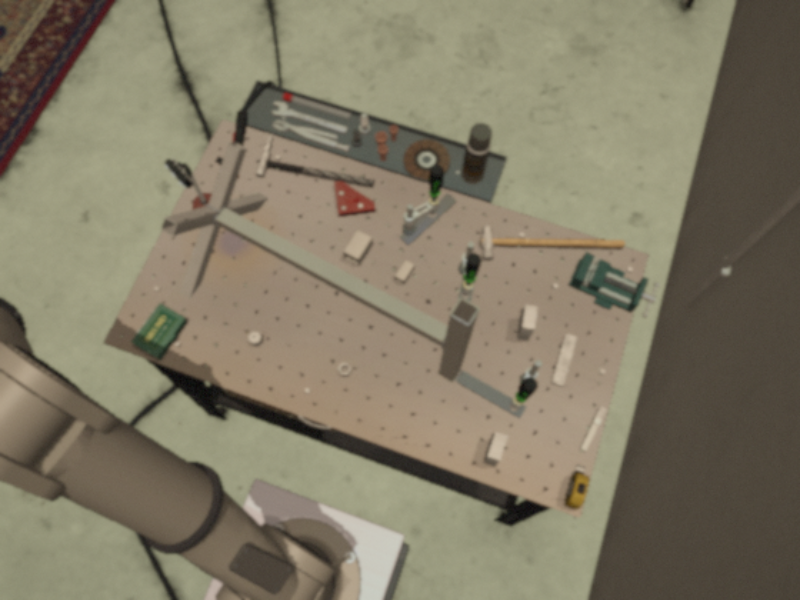

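The top view shows the pin at (255,338), nut (344,369), blocks (528,320) and (497,447), strap probably (565,360), and tubes (358,247) and (404,271). Next I'll measure them.

```bash
cat >> h.py <<'E'
def obj(P,c,rad,z0,z1):
    m=(np.hypot(P[...,0]-c[0],P[...,1]-c[1])<rad)&(P[...,2]>z0)&(P[...,2]<z1)
    q=P[m]
    if len(q)<4: return None
    z=np.median(q[:,2]);(a,b),(w,h),an=cv2.minAreaRect((q[:,:2]*1000).astype(np.float32))
    return len(q),np.round([*q[:,:2].mean(0)*1000,z*1000]),"rect",np.round([a,b,w,h,an],1)
E
python3 - <<'E'
from h import *
f=dict(np.load("top.npz"));P=cloud(f)
g=lambda u,v:P[int(v*.7),int(u*.7)]
print("table",g(300,330),g(400,330),g(540,400))
for n,u,v,z0,z1,rad in [("pin",255,338,.015,.04,.04),("nut",344,369,.008,.03,.04),("bA",528,316,.065,.09,.06),("bB",497,443,.065,.09,.06),("strap",565,360,.004,.02,.085),("ruler",595,428,.003,.02,.08),("big",358,247,.03,.05,.06),("tube",404,271,.017,.035,.05),("post",461,310,.34,.38,.05)]:
    c=g(u,v);print(n,np.round(c*1000),obj(P,c,rad,z0,z1))
im=f["image"][180:350,290:480,::-1];cv2.imwrite("pics/crop.png",cv2.resize(im,(800,600),interpolation=cv2.INTER_CUBIC))
E
```

```text
table [ 4.69896661e-01  1.94642233e-01 -1.99974327e-05] [ 0.54325145 -0.00831354  0.00097807] [ 0.49578815 -0.33551118 -0.00180269]
pin [413. 273.  20.] (62, array([413., 271.,  24.]), 'rect', array([413.5, 270. ,  25.3,  25.1,  79. ]))
nut [419.  76.  -3.] (47, array([417.,  71.,  16.]), 'rect', array([418. ,  72.8,  56.8,  50.6,  31.9]))
bA [ 634. -253.   78.] (155, array([ 634., -259.,   76.]), 'rect', array([ 636.3, -258.9,   54.8,   25.8,    8.7]))
bB [ 363. -270.   75.] (183, array([ 358., -274.,   76.]), 'rect', array([ 358.3, -274.6,   25.8,   51.8,   89.4]))
strap [ 597. -358.    7.] (449, array([ 596., -359.,    7.]), 'rect', array([ 598.8, -356.7,  155. ,  156.9,   60.5]))
ruler [ 477. -455.    4.] (380, array([ 474., -437.,    5.]), 'rect', array([ 477. , -424.1,   97.6,  157.1,   89.8]))
big [679. 141.  40.] (228, array([683., 140.,  40.]), 'rect', array([684.1, 141.8,  40.6,  62.5,  82.3]))
tube [664.  29.  27.] (104, array([666.,  26.,  24.]), 'rect', array([667.1,  26.4,  25.3,  44.4,  78.5]))
post [ 508. -128.  313.] (182, array([ 489., -138.,  357.]), 'rect', array([ 490.5, -137.6,   37.4,   40.5,   78.2]))
```

View pics/crop.png

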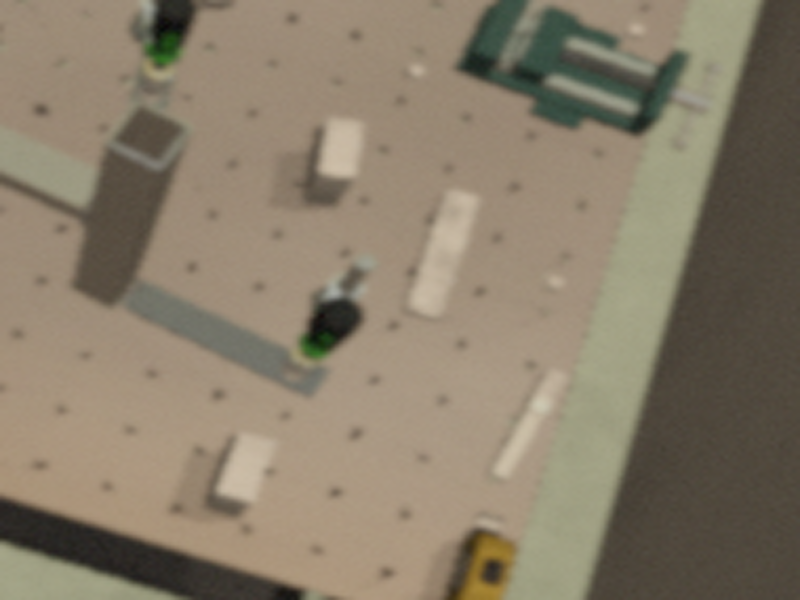

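The strap is the whitish bar at crop (443,253); the thinner one at (530,420) is a ruler. The measured heights match the given sizes. I'll write a planning helper for the moves.

```bash
cat >> h.py <<'E'
def Rd(psi):
    y=np.array([np.cos(psi),np.sin(psi),0]);z=np.array([0,0,-1.]);return np.c_[np.cross(y,z),y,z]
def plan(*wps):
    "wps x,y,z (mm), psi deg (world direction of tool y)"
    o=r.get_obs();R0=R.from_rotvec(o["orientation"]).as_matrix();p=o["tcp_pos"]*1000
    for w in wps:
        d=R0.T@(np.array(w[:3])-p);rv=R.from_matrix(R0.T@Rd(np.radians(w[3]))).as_rotvec()
        print(w,np.round(d),np.round(rv,3))
E
python3 - <<'E'
from h import *
plan((413,270,450,0))
P=cloud(dict(np.load("top.npz")))
print(obj(P,(.417,.072),.025,.01,.03))
# strap: points 4..12mm within ellipse, PCA after colour mask
im=np.load("top.npz")["image"].astype(int)
m=(np.hypot(P[...,0]-.598,P[...,1]+.357)<.075)&(im.min(-1)>150)
q=P[m][:,:2]*1000;print(len(q),cv2.minAreaRect(q.astype(np.float32)),np.median(P[m][:,2]))
E
```

```text
(413, 270, 450, 0) [-307. -288. -252.] [-1.00e-03  1.00e-03  1.25e+00]
(39, array([415.,  69.,  16.]), 'rect', array([415.9,  68.6,  23.9,  24.7,  89.9]))
171 ((596.98583984375, -358.74859619140625), (108.90106201171875, 21.187511444091797), 0.074217289686203) 0.007941886779575849
```

Call:
{"method": "step_arm", "body": {"moves": [[0,0,-150,0,0,0,85],[0,0,-250,0,0,0,85],[-307,-288,-252,0,0,1.25,85],[-307,-288,-252,0,0,1.25,85],[-307,-288,-252,0,0,1.25,85],[-307,-288,-252,0,0,1.25,85],[-307,-288,-252,0,0,1.25,85],[-307,-288,-252,0,0,1.25,85]]}}

```text
clock: 0.9
tcp_pos: [0.3477, 0.3904, 0.4008]
orientation: [-1.809, -2.569, 0.001]
contact_force: [0.9, -0.0, -0.0]
grip_width: 0.0849
gripper_force: 0.0
```

Call:
{"method": "step_arm", "body": {"moves": [[0,0,0,0,0,0,85],[0,0,0,0,0,0,85]]}}

```text
clock: 1.1
tcp_pos: [0.3478, 0.3917, 0.4009]
orientation: [-1.802, -2.572, -0.002]
contact_force: [-0.7, 0.5, -0.3]
grip_width: 0.0853
gripper_force: 0.0
```

Run:
```python
from h import *
plan((413,270,450,0)); print(r.get_obs()["clock"],r.get_obs()["joints"])
```

```text
(413, 270, 450, 0) [-137.   20.  -49.] [ 0.    -0.001  0.348]
1.1 [-1.203625    0.08669886  0.26376829  1.62917046 -0.02350346  1.42759552
 -0.58901498]
```

Run:
```python
from h import *
plan((413,270,440,0),(470,100,440,0),(460,-100,440,0),(358,-274,440,0))
```

```text
(413, 270, 440, 0) [-137.   20.  -39.] [ 0.    -0.001  0.348]
(470, 100, 440, 0) [-316.   15.  -39.] [ 0.    -0.001  0.348]
(460, -100, 440, 0) [-500.  -62.  -40.] [ 0.    -0.001  0.348]
(358, -274, 440, 0) [-629. -218.  -40.] [ 0.    -0.001  0.348]
```

Call:
{"method": "step_arm", "body": {"moves": [[-137,20,-39,0,0,0.348,75],[-137,20,-39,0,0,0.348,75],[-137,20,-39,0,0,0.348,75],[-316,15,-39,0,0,0.348,75],[-316,15,-39,0,0,0.348,75],[-316,15,-39,0,0,0.348,75],[-316,15,-39,0,0,0.348,75],[-316,15,-39,0,0,0.348,75]]}}

```text
clock: 1.9
tcp_pos: [0.4705, 0.0975, 0.4391]
orientation: [2.224, 2.218, -0.002]
contact_force: [-1.4, -0.0, 0.9]
grip_width: 0.0751
gripper_force: 0.0
```

Run:
```python
from h import *
plan((460,-100,440,0),(358,-274,440,0),(358,-274,200,0))
f=r.grab_frame("wrist");cv2.imwrite("pics/w1.png",f["image"][:,:,::-1]);print(f["mtx"],f["rvec"],f["tvec"])
```

```text
(460, -100, 440, 0) [-197.  -10.   -1.] [-0.     0.001 -0.003]
(358, -274, 440, 0) [-372. -112.   -0.] [-0.     0.001 -0.003]
(358, -274, 200, 0) [-371. -111.  240.] [-0.     0.001 -0.003]
[[325.1922621    0.         280.59479424]
 [  0.         325.1922621  215.26926914]
 [  0.           0.           1.        ]] [-2.81474910e+00  3.21564709e-03  2.58705922e-03] [-0.4703191  -0.02472447  0.63922408]
```

View pics/w1.png

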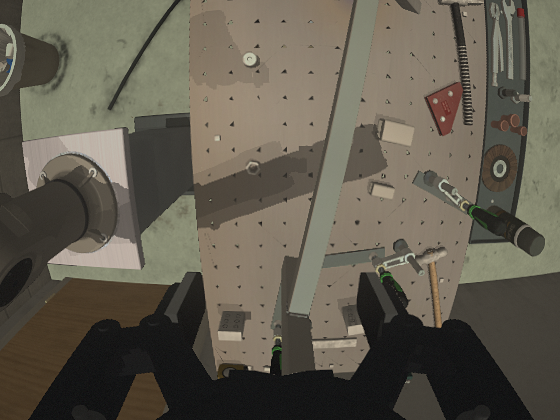

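The wrist view has image right = +x and up = +y: pin (250,60), nut (253,167), blocks (231,325) and (352,318). Going on to block B.

Call:
{"method": "step_arm", "body": {"moves": [[-197,-10,0,0,0,0,75],[-197,-10,0,0,0,0,75],[-197,-10,0,0,0,0,75],[-197,-10,0,0,0,0,75],[-372,-112,0,0,0,0,75],[-372,-112,0,0,0,0,75],[-372,-112,0,0,0,0,75],[-372,-112,0,0,0,0,75]]}}

```text
clock: 2.75
tcp_pos: [0.36, -0.2684, 0.4394]
orientation: [2.213, 2.23, -0.001]
contact_force: [1.2, -0.6, 0.8]
grip_width: 0.075
gripper_force: 0.0
```

```bash
cat >> h.py <<'E'
def wcloud(f):
    d=f["depth"];h,w=d.shape;K=f["mtx"]
    u,v=np.meshgrid(np.arange(w),np.arange(h))
    a=(u-K[0,2])/K[0,0];b=(v-K[1,2])/K[1,1];t=np.hypot(a,b)+1e-9;k=np.tan(t)/t
    X=np.stack([a*k*d,b*k*d,d],-1)
    Rm=cv2.Rodrigues(np.array(f["rvec"],float))[0]
    P=(X-np.array(f["tvec"]).reshape(3))@Rm
    P[(d==0)|(t>1.3)]=np.nan
    return P
E
python3 - <<'E'
from h import *
f=r.grab_frame("wrist");np.savez("w2.npz",**f);cv2.imwrite("pics/w2.png",f["image"][:,:,::-1])
P=wcloud(f);print(obj(P,(.358,-.274),.06,.068,.085))
print(obj(P,(.636,-.259),.06,.068,.085))
print(r.get_obs()["joints"]);plan((358,-274,200,0))
E
```

```text
(445, array([ 360., -273.,   74.]), 'rect', array([ 360.6, -273.2,   24.5,   50.4,   89. ]))
(374, array([ 635., -257.,   74.]), 'rect', array([ 636. , -257.8,   51.6,   26.5,    9. ]))
[-0.62571238 -0.23305097  0.96346876  1.724895    0.19097988  1.55119495
  0.31649798]
(358, -274, 200, 0) [  3.   3. 240.] [ 0.     0.    -0.005]
```

View pics/w2.png

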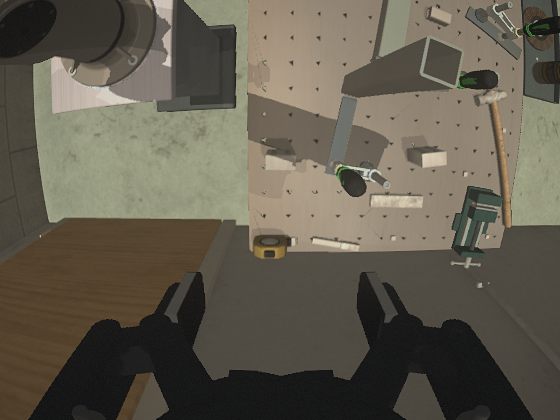

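Run:
```python
from h import *
P=cloud(dict(np.load("top.npz")));Q=wcloud(dict(np.load("w2.npz")))
for c in((.360,-.273),(.636,-.258),(.597,-.358),(.413,.27),(.416,.069)):
  for p in(P,Q):
    m=(p[...,2]>.1)&(p[...,2]<.3)&(np.hypot(p[...,0]-c[0],p[...,1]-c[1])<.13);q=p[m][:,:3]
    print(c,len(q), *(np.round([q.min(0),q.max(0)],3).tolist() if len(q) else ''))
plan((360,-273,120,0),(360,-273,35,0))
```

```text
(0.36, -0.273) 189 [0.446, -0.302, 0.102] [0.475, -0.273, 0.205]
(0.36, -0.273) 606 [0.448, -0.299, 0.101] [0.476, -0.271, 0.198]
(0.636, -0.258) 43 [0.517, -0.303, 0.101] [0.665, -0.13, 0.192]
(0.636, -0.258) 107 [0.519, -0.301, 0.101] [0.531, -0.288, 0.136]
(0.597, -0.358) 36 [0.517, -0.303, 0.101] [0.532, -0.29, 0.139]
(0.597, -0.358) 107 [0.519, -0.301, 0.101] [0.531, -0.288, 0.136]
(0.413, 0.27) 0
(0.413, 0.27) 0
(0.416, 0.069) 604 [0.495, -0.033, 0.149] [0.545, 0.13, 0.203]
(0.416, 0.069) 39 [0.497, -0.032, 0.164] [0.502, -0.019, 0.198]
(360, -273, 120, 0) [  4.   5. 320.] [ 0.     0.    -0.005]
(360, -273, 35, 0) [  4.   5. 405.] [ 0.     0.    -0.005]
```

Call:
{"method": "step_arm", "body": {"moves": [[4,5,320,0,0,0,75],[4,5,320,0,0,0,75],[4,5,320,0,0,0,75],[4,5,320,0,0,0,75],[4,5,320,0,0,0,75],[4,5,320,0,0,0,75],[4,5,320,0,0,0,75],[4,5,320,0,0,0,75]]}}

```text
clock: 3.6
tcp_pos: [0.3629, -0.2622, 0.1157]
orientation: [-2.21, -2.221, 0.008]
contact_force: [-0.2, -0.5, 0.7]
grip_width: 0.075
gripper_force: 0.0
```

Run:
```python
from h import *
f=r.grab_frame("wrist")
P=wcloud(f);print(obj(P,(.358,-.274),.06,.068,.085))
print(r.get_obs()["joints"]);plan((360,-273,35,0))
```

```text
(2436, array([ 361., -271.,   75.]), 'rect', array([ 360.7, -272.9,   26.1,   51.1,   89.5]))
[-0.38322991  0.36934819  1.07040852  2.19691612 -0.44556666  0.8170636
  0.97889717]
(360, -273, 35, 0) [-9. -4. 83.] [-0.005 -0.001  0.004]
```

Call:
{"method": "step_arm", "body": {"moves": [[-9,-4,20,0,0,0,75],[-9,-4,40,0,0,0,75],[-9,-4,40,0,0,0,75],[-9,-4,40,0,0,0,75]]}}

```text
clock: 4.05
tcp_pos: [0.3622, -0.2741, 0.0809]
orientation: [2.216, 2.224, 0.002]
contact_force: [0.2, -0.1, 0.7]
grip_width: 0.0751
gripper_force: 0.0
```

Run:
```python
from h import *
plan((360,-273,35,0));r.grab_frame("wrist");plan((360,-273,35,0));o=r.get_obs();print(o["joints"],o["qvel"],o["contact_force"])
```

```text
(360, -273, 35, 0) [ 1. -2. 46.] [0.002 0.    0.004]
(360, -273, 35, 0) [ 1. -2. 46.] [0.003 0.001 0.003]
[-0.26396504  0.43481971  0.96953954  2.21929456 -0.54340074  0.73941497
  1.08155458] [-0.00010872 -0.00051357  0.00477393  0.00208502 -0.0075529  -0.00673739
  0.00843584] [ 0.70570101 -0.17965548 -0.33634235]
```

Call:
{"method": "step_arm", "body": {"moves": [[1,-2,25,0,0,0,75],[1,-2,46,0,0,0,75],[1,-2,46,0,0,0,75],[1,-2,46,0,0,0,45],[1,-2,46,0,0,0,45],[1,-2,46,0,0,0,45],[1,-2,46,0,0,0,45],[1,-2,46,0,0,0,45]], "grip_force": 60}}

```text
clock: 4.9
tcp_pos: [0.36, -0.274, 0.0353]
orientation: [2.218, 2.222, 0.003]
contact_force: [-0.6, 1.9, 9.0]
grip_width: 0.0487
gripper_force: 60.1
```

Call:
{"method": "step_arm", "body": {"moves": [[0,0,-20,0,0,0,40],[0,0,-60,0,0,0,40],[0,0,-110,0,0,0,40],[0,0,-160,0,0,0,40],[0,0,-210,0,0,0,40],[0,0,-260,0,0,0,40],[0,0,-310,0,0,0,40],[0,0,-360,0,0,0,40]]}}

```text
clock: 5.7
tcp_pos: [0.3565, -0.2738, 0.3729]
orientation: [-2.22, -2.221, -0.007]
contact_force: [1.9, 0.5, -7.8]
grip_width: 0.0487
gripper_force: 66.9
```

Call:
{"method": "step_arm", "body": {"moves": [[0,0,-50,0,0,0,40],[0,0,-80,0,0,0,40],[0,0,-80,0,0,0,40]]}}

```text
clock: 6.0
tcp_pos: [0.3594, -0.2746, 0.4546]
orientation: [2.218, 2.219, 0.007]
contact_force: [0.0, -0.2, -8.6]
grip_width: 0.0483
gripper_force: 67.0
```

Run:
```python
from h import *
plan((460,-100,455,0),(470,100,440,0),(413,306,300,0));o=r.get_obs();print(o["joints"],o["grip_width"])
```

```text
(460, -100, 455, 0) [175. 101.   0.] [ 0.006 -0.     0.   ]
(470, 100, 440, 0) [375. 111.  15.] [ 0.006 -0.     0.   ]
(413, 306, 300, 0) [580.  53. 155.] [ 0.006 -0.     0.   ]
[-0.67057027 -0.24892568  0.97796731  1.69340659  0.20370346  1.58311971
  0.29679775] 0.048322274128840506
```

Call:
{"method": "step_arm", "body": {"moves": [[60,35,0,0,0,0,40],[110,65,0,0,0,0,40],[150,90,0,0,0,0,40],[190,103,0,0,0,0,40],[240,106,0,0,0,0,40],[290,110,5,0,0,0,40],[335,111,10,0,0,0,40],[375,111,15,0,0,0,40]]}}

```text
clock: 6.8
tcp_pos: [0.4678, 0.101, 0.4343]
orientation: [-2.221, -2.221, 0.006]
contact_force: [1.0, 0.1, -6.6]
grip_width: 0.0481
gripper_force: 67.0
```

Call:
{"method": "step_arm", "body": {"moves": [[48,-12,30,0,0,0,40],[90,-25,60,0,0,0,40],[130,-35,90,0,0,0,40],[170,-48,120,0,0,0,40],[205,-58,150,0,0,0,40],[205,-58,190,0,0,0,40],[205,-58,230,0,0,0,40],[205,-58,230,0,0,0,40]]}}

```text
clock: 7.6
tcp_pos: [0.4055, 0.3004, 0.1998]
orientation: [2.218, 2.222, -0.025]
contact_force: [-0.7, -1.7, -8.1]
grip_width: 0.0481
gripper_force: 67.1
```

Run:
```python
from h import *
f=r.grab_frame("wrist");cv2.imwrite("pics/w3.png",f["image"][:,:,::-1])
f=r.grab_frame("wrist")
P=wcloud(f);print(obj(P,(.413,.27),.03,.015,.04))
plan((413,306,45,0),(413,306,36,0));o=r.get_obs();print(o["joints"],o["grip_width"],o["tcp_pos"])
```

```text
(361, array([415., 276.,  23.]), 'rect', array([415.7, 276.3,  25.3,  20.3,   2. ]))
(413, 306, 45, 0) [  3.   3. 161.] [-0.002  0.003  0.   ]
(413, 306, 36, 0) [  3.   3. 170.] [-0.002  0.003  0.   ]
[-1.09556401  0.2019476   0.38805189  1.95397859 -0.08844024  1.00550849
 -0.66643554] 0.0480407276465942 [0.4100483  0.3035937  0.20609056]
```

View pics/w3.png

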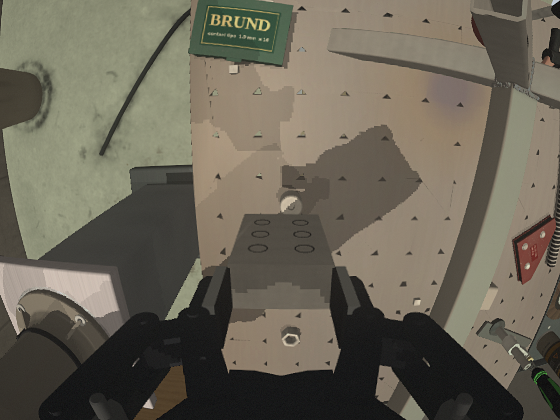

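Call:
{"method": "step_arm", "body": {"moves": [[3,4,40,0,0,0,40],[3,4,80,0,0,0,40],[3,4,120,0,0,0,40],[3,4,145,0,0,0,40],[3,4,155,0,0,0,40],[3,4,155,0,0,0,40],[3,4,155,0,0,0,40]]}}

```text
clock: 8.4
tcp_pos: [0.4164, 0.3095, 0.054]
orientation: [2.22, 2.223, 0.006]
contact_force: [-0.2, 0.0, -6.9]
grip_width: 0.0484
gripper_force: 67.2
```

Run:
```python
from h import *
f=r.grab_frame("wrist")
P=wcloud(f);print(obj(P,(.413,.27),.03,.015,.04))
plan((414,307,36,0));o=r.get_obs();print(o["tcp_pos"],o["contact_force"])
```

```text
None
(414, 307, 36, 0) [-3. -2. 18.] [ 0.003 -0.003  0.002]
[0.41634998 0.30960852 0.05406837] [-0.51623562  0.74351996 -6.31454562]
```

Call:
{"method": "step_arm", "body": {"moves": [[-3,-2,8,0,0,0,40],[-3,-2,14,0,0,0,40],[-3,-2,16,0,0,0,40],[-3,-2,18,0,0,0,40],[-3,-2,18,0,0,0,40],[-3,-2,18,0,0,0,40]]}}

```text
clock: 9.05
tcp_pos: [0.4124, 0.3055, 0.0354]
orientation: [-2.219, -2.222, 0.001]
contact_force: [-5.6, -3.3, 13.6]
grip_width: 0.0485
gripper_force: 69.5
```

Run:
```python
from h import *
o=r.get_obs();print(o["tcp_pos"],o["contact_force"])
```

```text
[0.41237251 0.305477   0.03538165] [-5.61116955 -3.32427455 13.5830242 ]
```

Call:
{"method": "step_arm", "body": {"moves": [[0,0,-1,0,0,0,65],[0,0,-1,0,0,0,65],[0,0,-1,0,0,0,68],[0,0,-20,0,0,0,70],[0,0,-60,0,0,0,70],[-10,0,-110,0,0,0,70],[-40,0,-160,0,0,0,70],[-80,0,-200,0,0,0,70]]}}

```text
clock: 9.85
tcp_pos: [0.4134, 0.2368, 0.225]
orientation: [2.216, 2.226, 0.005]
contact_force: [0.8, 0.2, 0.5]
grip_width: 0.0697
gripper_force: 0.0
```

Call:
{"method": "step_arm", "body": {"moves": [[-40,0,-40,0,0,0,70],[-40,0,-40,0,0,0,70],[-40,0,-40,0,0,0,70]]}}

```text
clock: 10.15
tcp_pos: [0.4137, 0.1957, 0.2637]
orientation: [-2.221, -2.221, -0.006]
contact_force: [0.4, 0.3, -1.0]
grip_width: 0.07
gripper_force: 0.0
```

Run:
```python
from h import *
f=r.grab_frame("wrist");cv2.imwrite("pics/w4.png",f["image"][:,:,::-1])
f=r.grab_frame("wrist")
P=wcloud(f);print(obj(P,(.413,.27),.025,.018,.035),obj(P,(.413,.306),.05,.068,.085),obj(P,(.416,.069),.03,.01,.03))
plan((470,100,420,0),(470,-100,420,0),(636,-258,420,0),(636,-258,420,9))
```

```text
(355, array([415., 274.,  23.]), 'rect', array([415.6, 277.5,  32.9,  26.4,  89.8])) (1064, array([413., 307.,  74.]), 'rect', array([413. , 307. ,  24.9,  51.3,  90. ])) (155, array([418.,  72.,  14.]), 'rect', array([418.5,  71.6,  25.6,  23.6,  50. ]))
(470, 100, 420, 0) [ -97.   57. -158.] [-0.001  0.     0.003]
(470, -100, 420, 0) [-297.   57. -158.] [-0.001  0.     0.003]
(636, -258, 420, 0) [-456.  222. -158.] [-0.001  0.     0.003]
(636, -258, 420, 9) [-456.  222. -158.] [-0.001  0.    -0.154]
```

Run:
```python
from h import *
f=r.grab_frame("wrist");P=wcloud(f);P=P[P[...,1]<.289]
print(obj(P,(.413,.27),.025,.018,.035));o=P[(P[:,2]>.06)&(P[:,2]<.09)]
print(r.get_obs()["tcp_pos"])
```

```text
(340, array([415., 274.,  23.]), 'rect', array([4.152e+02, 2.738e+02, 2.500e+01, 2.550e+01, 3.000e-01]))
[0.41202526 0.19689015 0.26127386]
```

Call:
{"method": "step_arm", "body": {"moves": [[-20,12,-45,0,0,0,75],[-40,24,-90,0,0,0,75],[-60,36,-130,0,0,0,75],[-97,57,-158,0,0,0,75],[-145,57,-158,0,0,0,75],[-195,57,-158,0,0,0,75],[-245,57,-158,0,0,0,75],[-295,57,-158,0,0,0,75]]}}

```text
clock: 11.1
tcp_pos: [0.4704, -0.0994, 0.4194]
orientation: [-2.216, -2.226, 0.003]
contact_force: [0.9, 0.3, -0.1]
grip_width: 0.0752
gripper_force: 0.0
```

Call:
{"method": "step_arm", "body": {"moves": [[-35,35,0,0,0,0,75],[-70,70,0,0,0,0,75],[-105,105,0,0,0,-0.05,75],[-140,140,0,0,0,-0.1,75],[-160,165,0,0,0,-0.15,75],[-160,165,0,0,0,-0.15,75],[-160,165,0,0,0,-0.15,75]]}}

```text
clock: 11.8
tcp_pos: [0.6364, -0.2581, 0.4177]
orientation: [-2.045, -2.381, 0.005]
contact_force: [-0.1, -0.3, -0.2]
grip_width: 0.0751
gripper_force: 0.0
```

Run:
```python
from h import *
f=r.grab_frame("wrist");cv2.imwrite("pics/w5.png",f["image"][:,:,::-1]);P=wcloud(f)
print(obj(P,(.636,-.258),.05,.068,.085))
f=r.grab_frame("scene");cv2.imwrite("pics/s5.png",f["image"][:,:,::-1])
o=r.get_obs();print(o["joints"],o["tcp_pos"])
plan((636,-258,120,9))
```

```text
(482, array([ 637., -258.,   74.]), 'rect', array([ 636.5, -257.4,   50.1,   24. ,    8.9]))
[-0.2312039   0.50087586  0.89100576  1.22702158 -0.38266309  1.5836058
  0.74322959] [ 0.63578087 -0.25728683  0.41974827]
(636, -258, 120, 9) [ -1.   0. 300.] [-0.001 -0.001 -0.004]
```

View pics/s5.png

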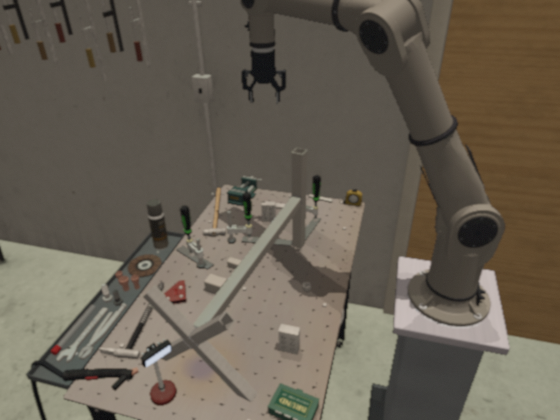

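Call:
{"method": "step_arm", "body": {"moves": [[0,0,45,0,0,0,75],[0,0,90,0,0,0,75],[0,0,135,0,0,0,75],[0,0,180,0,0,0,75],[0,0,220,0,0,0,75],[0,0,220,0,0,0,75]]}}

```text
clock: 12.5
tcp_pos: [0.6328, -0.2542, 0.1955]
orientation: [-2.038, -2.379, 0.003]
contact_force: [-0.3, 0.5, 0.2]
grip_width: 0.075
gripper_force: 0.0
```

Run:
```python
from h import *
f=r.grab_frame("top");P=cloud(f)
cv2.imwrite("pics/t6.png",cv2.resize(f["image"][100:,150:,::-1],(800,600)))
print("pin",obj(P[P[...,1]<.288],(.413,.271),.025,.018,.035),"blk",obj(P,(.413,.306),.05,.065,.09))
q=P[(P[...,2]>.22)&(np.hypot(P[...,0]-.49,P[...,1]+.138)<.13)]
for x in q[::40]: print(np.round(x,3),end='')
o=r.get_obs();print(o["joints"],o["tcp_pos"])
plan((636,-258,36,9))
```

```text
pin None blk (93, array([399., 305.,  76.]), 'rect', array([405.6, 303.8,  40.8,  28.4,   0.6]))
[ 0.611 -0.183  0.608][ 0.599 -0.202  0.624][ 0.589 -0.196  0.629][ 0.569 -0.158  0.631][ 0.562 -0.162  0.642][ 0.557 -0.161  0.646][ 0.55  -0.153  0.649][ 0.587 -0.223  0.629][ 0.575 -0.206  0.635][ 0.558 -0.183  0.646][ 0.538 -0.155  0.658][ 0.525 -0.125  0.658][ 0.56  -0.195  0.642][ 0.532 -0.156  0.662][ 0.578 -0.226  0.628][ 0.542 -0.177  0.655][ 0.513 -0.127  0.67 ][ 0.55  -0.195  0.649][ 0.511 -0.135  0.674][ 0.552 -0.203  0.646][ 0.511 -0.138  0.672][ 0.555 -0.207  0.64 ][ 0.505 -0.138  0.678][ 0.553 -0.206  0.639][ 0.498 -0.128  0.681][ 0.541 -0.195  0.649][ 0.49  -0.116  0.685][ 0.529 -0.182  0.658][ 0.476 -0.098  0.693][ 0.514 -0.164  0.668][ 0.567 -0.235  0.621][ 0.496 -0.138  0.681][ 0.542 -0.206  0.643][ 0.475 -0.107  0.693][ 0.515 -0.172  0.664][ 0.46  -0.072  0.694][ 0.489 -0.136  0.684][ 0.535 -0.204  0.645][ 0.458 -0.083  0.702][ 0.494 -0.147  0.679][ 0.544 -0.217  0.634][ 0.454 -0.081  0.703][ 0.489 -0.144  0.681][ 0.539 -0.212  0.636][ 0.446 -0.067  0.706][ 0.477 -0.13
[... 1978 characters left out ...]
099  0.713][ 0.378 -0.092  0.715][ 0.375 -0.09   0.716][ 0.377 -0.091  0.71 ][ 0.378 -0.096  0.706][ 0.379 -0.108  0.709][ 0.401 -0.123  0.667][ 0.378 -0.11   0.701][ 0.389 -0.112  0.668][ 0.368 -0.102  0.692][ 0.509 -0.129  0.353][ 0.507 -0.14   0.349][ 0.504 -0.151  0.352][ 0.496 -0.155  0.362][ 0.491 -0.156  0.363][ 0.495 -0.158  0.341][ 0.479 -0.117  0.322][ 0.475 -0.123  0.324][ 0.474 -0.129  0.317][ 0.472 -0.135  0.314][ 0.471 -0.145  0.311][ 0.472 -0.151  0.3  ][ 0.475 -0.127  0.242][ 0.48  -0.155  0.239][-0.23025669  0.61264696  0.81158403  1.56413718 -0.46975921  1.17403768
  0.83066702] [ 0.63462139 -0.25588463  0.19927167]
(636, -258, 36, 9) [ -3.   2. 163.] [-0.003 -0.003 -0.003]
```

View pics/t6.png

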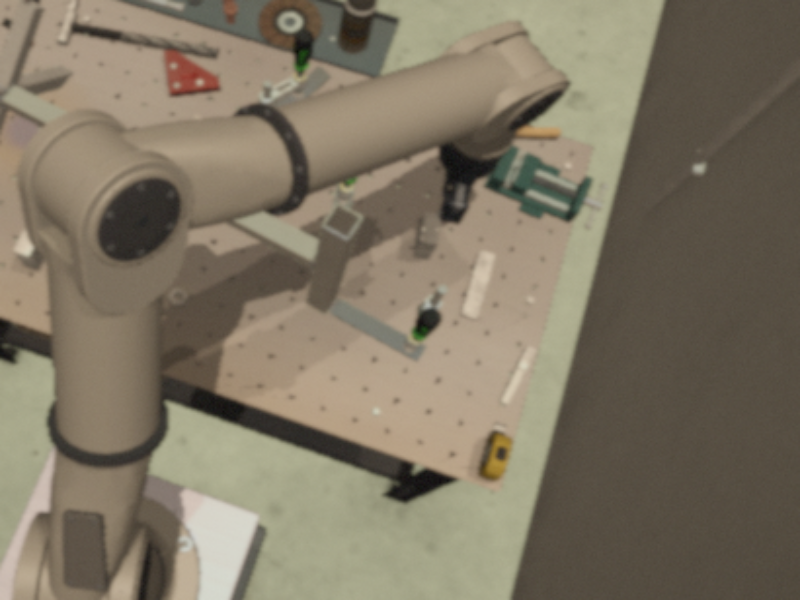

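The forearm's top is at z≈0.67 over the post with the TCP at 0.2, so there is enough clearance to descend.

Call:
{"method": "step_arm", "body": {"moves": [[-2,1,40,0,0,0,75],[-2,1,75,0,0,0,75],[-2,1,100,0,0,0,75],[-2,1,100,0,0,0,75],[-2,1,100,0,0,0,75]]}}

```text
clock: 13.05
tcp_pos: [0.6387, -0.2608, 0.1036]
orientation: [2.043, 2.382, 0.002]
contact_force: [-0.4, 0.1, 1.3]
grip_width: 0.075
gripper_force: 0.0
```

Run:
```python
from h import *
f=r.grab_frame("wrist");P=wcloud(f)
print(obj(P,(.636,-.258),.05,.068,.085));f=r.grab_frame("top");P=cloud(f)
q=P[(P[...,2]>.38)&(np.hypot(P[...,0]-.49,P[...,1]+.138)<.04)];print(len(q),q[:,2].min(),q[:,2].max())
plan((636,-258,36,9));print(r.get_obs()["contact_force"])
```

```text
(2901, array([ 637., -257.,   75.]), 'rect', array([ 637.2, -257.8,   51. ,   26.5,    9.1]))
1205 0.5574078727771 0.6583954955037304
(636, -258, 36, 9) [ 4. -3. 68.] [ 0.004  0.002 -0.005]
[ 0.61897623 -0.0193664   0.69016055]
```

Call:
{"method": "step_arm", "body": {"moves": [[4,-2,30,0,0,0,75],[4,-2,60,0,0,0,75],[4,-2,67,0,0,0,75],[4,-2,67,0,0,0,45],[4,-2,67,0,0,0,45],[4,-2,67,0,0,0,45],[4,-2,67,0,0,0,45],[4,-2,67,0,0,0,45]]}}

```text
clock: 13.95
tcp_pos: [0.6362, -0.2577, 0.0361]
orientation: [2.044, 2.381, 0.002]
contact_force: [-0.2, 0.4, 7.4]
grip_width: 0.0484
gripper_force: 62.2
```

Call:
{"method": "step_arm", "body": {"moves": [[0,0,-20,0,0,0,40],[0,0,-60,0,0,0,40],[0,0,-110,0,0,0,40],[0,0,-160,0,0,0,40],[0,0,-210,0,0,0,40],[0,0,-260,0,0,0,40],[0,0,-310,0,0,0,40],[0,0,-360,0,0,0,40]]}}

```text
clock: 14.75
tcp_pos: [0.6332, -0.2564, 0.3951]
orientation: [-2.046, -2.382, 0.0]
contact_force: [0.1, -0.3, -6.2]
grip_width: 0.0483
gripper_force: 65.0
```

Call:
{"method": "step_arm", "body": {"moves": [[0,0,-30,0,0,0,40],[0,0,-60,0,0,0,40],[0,0,-60,0,0,0,40],[0,0,-60,0,0,0,40]]}}

```text
clock: 15.15
tcp_pos: [0.6339, -0.2569, 0.4522]
orientation: [-2.046, -2.382, 0.0]
contact_force: [0.3, -0.4, -7.3]
grip_width: 0.0481
gripper_force: 65.0
```

Run:
```python
from h import *
plan((470,-100,445,0),(470,100,440,0),(415,236,200,0));o=r.get_obs();print(o["tcp_pos"],o["grip_width"])
```

```text
(470, -100, 445, 0) [ 180. -138.    8.] [-0.001 -0.001  0.151]
(470, 100, 440, 0) [ 378. -108.   13.] [-0.001 -0.001  0.151]
(415, 236, 200, 0) [ 520. -142.  253.] [-0.001 -0.001  0.151]
[ 0.63387404 -0.25694171  0.45220199] 0.048119152818903915
```

Call:
{"method": "step_arm", "body": {"moves": [[36,-28,2,0,0,0.03,40],[72,-56,4,0,0,0.06,40],[108,-84,6,0,0,0.09,40],[144,-111,8,0,0,0.12,40],[180,-138,8,0,0,0.151,40],[225,-131,9,0,0,0.151,40],[270,-124,10,0,0,0.151,40],[300,-120,11,0,0,0.151,40]]}}

```text
clock: 15.95
tcp_pos: [0.4682, 0.0258, 0.44]
orientation: [-2.212, -2.226, 0.002]
contact_force: [0.5, 1.4, -6.4]
grip_width: 0.048
gripper_force: 65.6
```

Run:
```python
from h import *
plan((470,100,440,0),(415,230,200,0));o=r.get_obs();print(o["tcp_pos"],o["grip_width"])
```

```text
(470, 100, 440, 0) [74.  2.  0.] [-0.004 -0.001  0.007]
(415, 230, 200, 0) [204. -51. 241.] [-0.004 -0.001  0.007]
[0.46815065 0.02578885 0.44002915] 0.04798222881721508
```

Call:
{"method": "step_arm", "body": {"moves": [[45,0,0,0,0,0,40],[80,-10,30,0,0,0,40],[120,-22,70,0,0,0,40],[150,-32,110,0,0,0,40],[180,-42,150,0,0,0,40],[204,-52,190,0,0,0,40],[204,-52,230,0,0,0,40],[204,-52,240,0,0,0,40]]}}

```text
clock: 16.75
tcp_pos: [0.4122, 0.2232, 0.196]
orientation: [-2.216, -2.225, 0.021]
contact_force: [-1.3, -0.9, -6.1]
grip_width: 0.0482
gripper_force: 66.4
```

Call:
{"method": "step_arm", "body": {"moves": [[0,0,0,0,0,0,40],[0,0,0,0,0,0,40],[0,0,0,0,0,0,40]]}}

```text
clock: 17.05
tcp_pos: [0.4199, 0.2258, 0.2045]
orientation: [2.222, 2.221, 0.006]
contact_force: [-0.1, 0.3, -6.2]
grip_width: 0.0479
gripper_force: 66.4
```

Run:
```python
from h import *
f=r.grab_frame("wrist");cv2.imwrite("pics/w7.png",f["image"][:,:,::-1]);P=wcloud(f)
print("pin",obj(P[P[...,1]<.288],(.413,.271),.022,.02,.03),"blk",obj(P,(.413,.306),.04,.068,.085))
f=r.grab_frame("top");P=cloud(f)
print("pin",obj(P[P[...,1]<.288],(.413,.271),.022,.02,.03),"blk",obj(P,(.413,.306),.04,.065,.085))
plan((414,235,60,0),(414,235,36,0));o=r.get_obs();print(o["tcp_pos"],o["grip_width"])
```

```text
pin (435, array([415., 273.,  23.]), 'rect', array([4.153e+02, 2.733e+02, 2.520e+01, 2.450e+01, 3.000e-01])) blk (1469, array([413., 307.,  75.]), 'rect', array([413.3, 306.7,  24.6,  51.2,  89.6]))
pin (51, array([413., 270.,  25.]), 'rect', array([413. , 270.2,  23.6,  23.4,  60.9])) blk None
(414, 235, 60, 0) [  9.  -6. 144.] [ 0.002 -0.003  0.   ]
(414, 235, 36, 0) [  9.  -6. 168.] [ 0.002 -0.003  0.   ]
[0.41942968 0.2258352  0.20420384] 0.047956817652577526
```

View pics/w7.png

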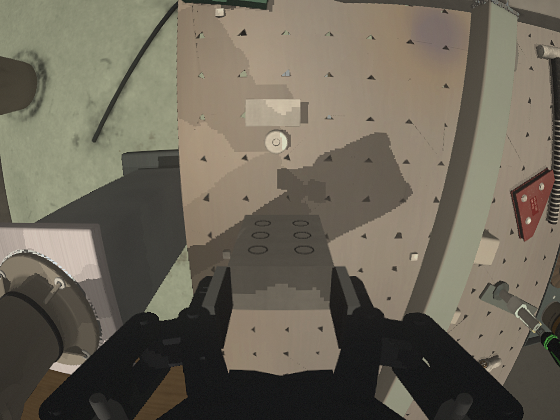

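Call:
{"method": "step_arm", "body": {"moves": [[10,-6,40,0,0,0,40],[10,-6,80,0,0,0,40],[10,-6,120,0,0,0,40],[10,-6,145,0,0,0,40],[10,-6,150,0,0,0,40],[10,-6,150,0,0,0,40],[10,-6,150,0,0,0,40]]}}

```text
clock: 17.85
tcp_pos: [0.4138, 0.2365, 0.0542]
orientation: [2.22, 2.222, 0.005]
contact_force: [0.2, -0.0, -6.0]
grip_width: 0.0484
gripper_force: 66.4
```

Run:
```python
from h import *
r.grab_frame("wrist")
plan((414,236,36,0));o=r.get_obs();print(o["tcp_pos"],o["contact_force"])
```

```text
(414, 236, 36, 0) [-1.  0. 18.] [ 0.003 -0.003  0.001]
[0.41377438 0.23663399 0.05433666] [ 0.04252932 -1.05846935 -6.25051337]
```

Lower, release, rise and back off to the right so I can look.

Call:
{"method": "step_arm", "body": {"moves": [[-1,0,8,0,0,0,40],[-1,0,14,0,0,0,40],[-1,0,16,0,0,0,40],[-1,0,18,0,0,0,40],[-1,0,18,0,0,0,40],[-1,0,18,0,0,0,65],[-1,0,18,0,0,0,65],[-1,0,18,0,0,0,68]]}}

```text
clock: 18.7
tcp_pos: [0.4128, 0.2349, 0.0348]
orientation: [2.22, 2.222, 0.002]
contact_force: [0.7, 0.9, -0.0]
grip_width: 0.0678
gripper_force: 0.0
```

Call:
{"method": "step_arm", "body": {"moves": [[0,0,-20,0,0,0,70],[0,0,-60,0,0,0,70],[0,0,-105,0,0,0,70],[-30,0,-140,0,0,0,70],[-70,0,-160,0,0,0,70],[-110,0,-180,0,0,0,70],[-110,0,-180,0,0,0,70],[-110,0,-180,0,0,0,70]]}}

```text
clock: 19.5
tcp_pos: [0.4127, 0.1244, 0.215]
orientation: [-2.222, -2.22, -0.004]
contact_force: [0.1, -0.2, 0.0]
grip_width: 0.0701
gripper_force: 0.0
```

Run:
```python
from h import *
f=r.grab_frame("wrist");cv2.imwrite("pics/w8.png",f["image"][:,:,::-1]);P=wcloud(f)
Q=P[(P[...,1]>.25)&(P[...,1]<.29)]
print("pin",obj(Q,(.413,.271),.022,.02,.03))
print("L",obj(P,(.413,.310),.035,.068,.085),"R",obj(P,(.413,.232),.035,.068,.085))
plan((470,70,430,0),(480,-100,430,0),(597,-358,430,0),(597,-358,430,-90));o=r.get_obs();print(o["tcp_pos"],o["grip_width"])
```

```text
pin (404, array([416., 273.,  23.]), 'rect', array([415.8, 273.6,  26.1,  24.9,  47.2]))
L (1307, array([413., 305.,  74.]), 'rect', array([413.4, 305.8,  25.4,  50.7,  89.9])) R (1407, array([414., 234.,  75.]), 'rect', array([413.3, 234.3,  50.4,  25.6,   0.5]))
(470, 70, 430, 0) [ -55.   58. -216.] [ 0.    -0.001  0.001]
(480, -100, 430, 0) [-225.   68. -216.] [ 0.    -0.001  0.001]
(597, -358, 430, 0) [-483.  184. -216.] [ 0.    -0.001  0.001]
(597, -358, 430, -90) [-483.  184. -216.] [-1.000e-03 -1.000e-03  1.572e+00]
[0.41228193 0.12514403 0.21450912] 0.06982859886835496
```

Call:
{"method": "step_arm", "body": {"moves": [[-10,10,-48,0,0,0,60],[-22,25,-92,0,0,0,60],[-34,40,-136,0,0,0,60],[-45,50,-180,0,0,0,60],[-60,58,-216,0,0,0,60],[-110,60,-216,0,0,0.12,60],[-160,64,-216,0,0,0.24,60],[-205,68,-216,0,0,0.36,60]]}}

```text
clock: 20.35
tcp_pos: [0.4809, -0.0809, 0.4302]
orientation: [2.584, 1.786, -0.001]
contact_force: [0.8, -0.3, -0.1]
grip_width: 0.06
gripper_force: 0.0
```

Run:
```python
from h import *
plan((500,-130,425,-45),(597,-358,425,-90));o=r.get_obs();print(o["tcp_pos"],o["joints"])
```

```text
(500, -130, 425, -45) [-39.  35.   5.] [0.    0.001 0.424]
(597, -358, 425, -90) [-218.  207.    5.] [1.000e-03 0.000e+00 1.209e+00]
[ 0.48090885 -0.08093005  0.43024382] [-0.87253745 -0.03492389  0.90660096  1.67228357  0.02827649  1.49089271
 -0.32992853]
```

Call:
{"method": "step_arm", "body": {"moves": [[-20,18,0,0,0,0.14,60],[-55,50,0,0,0,0.28,60],[-85,80,0,0,0,0.42,60],[-120,112,0,0,0,0.56,60],[-150,142,0,0,0,0.7,60],[-180,172,0,0,0,0.84,60],[-205,197,0,0,0,0.98,60],[-218,207,0,0,0,1.12,60]]}}

```text
clock: 21.15
tcp_pos: [0.5995, -0.3585, 0.4267]
orientation: [-3.138, -0.136, 0.008]
contact_force: [-0.6, 0.9, -0.2]
grip_width: 0.06
gripper_force: 0.0
```

```bash
cat >> h.py <<'E'
def bright(f,P,c,rad,th=150):
    m=(np.hypot(P[...,0]-c[0],P[...,1]-c[1])<rad)&(f["image"].astype(int).min(-1)>th)&(P[...,2]>-.01)&(P[...,2]<.03)
    q=P[m]*1000;return len(q),np.round(np.hstack(cv2.minAreaRect(q[:,:2].astype(np.float32))),1),np.median(q[:,2])
E
python3 - <<'E'
from h import *
f=r.grab_frame("wrist");cv2.imwrite("pics/w9.png",f["image"][:,:,::-1]);P=wcloud(f)
print(obj(P,(.597,-.358),.07,.004,.015))
plan((597,-358,200,-90));o=r.get_obs();print(o["tcp_pos"],o["joints"])
E
```

```text
(841, array([ 599., -357.,    6.]), 'rect', array([ 5.981e+02, -3.574e+02,  1.156e+02,  2.540e+01,  4.000e-01]))
(597, -358, 200, -90) [ -1.  -2. 226.] [0.001 0.006 0.078]
[ 0.59902851 -0.35980211  0.42631565] [-0.14156463  0.62009425  1.14126208  1.17834289 -0.55427342  1.66155248
 -0.63059903]
```

View pics/w9.png

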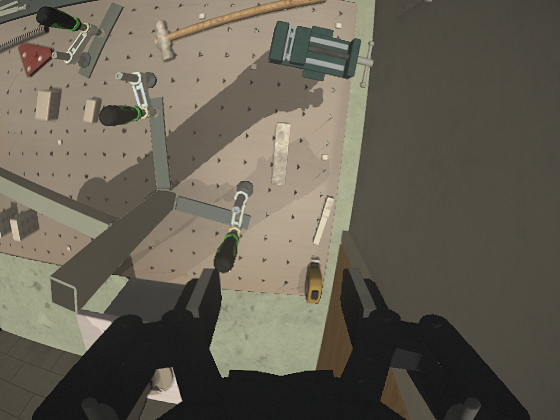

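The strap is clearly seen at (282,153), measured at (598,−357), 115×25, aligned with x. Descending.

Call:
{"method": "step_arm", "body": {"moves": [[-1,-2,45,0,0,0.078,45],[-1,-2,90,0,0,0.078,45],[-1,-2,135,0,0,0.078,45],[-1,-2,180,0,0,0.078,45],[-1,-2,225,0,0,0.078,45],[-1,-2,270,0,0,0.078,45],[-1,-2,315,0,0,0.078,45],[-1,-2,340,0,0,0.078,45]]}}

```text
clock: 22.0
tcp_pos: [0.5957, -0.3511, 0.0846]
orientation: [-3.137, -0.03, 0.009]
contact_force: [-0.2, 0.1, 0.1]
grip_width: 0.0451
gripper_force: 0.0
```

Call:
{"method": "step_arm", "body": {"moves": [[0,0,0,0,0,0,45],[0,0,0,0,0,0,45],[0,0,0,0,0,0,45]]}}

```text
clock: 22.3
tcp_pos: [0.5978, -0.3557, 0.0923]
orientation: [3.14, 0.024, 0.003]
contact_force: [-0.5, -0.6, 0.4]
grip_width: 0.0451
gripper_force: 0.0
```

Run:
```python
from h import *
f=r.grab_frame("wrist");P=wcloud(f)
print(obj(P,(.598,-.357),.07,.004,.015))
plan((598,-357,4,-90));o=r.get_obs();print(o["tcp_pos"],o["joints"],o["contact_force"])
```

```text
(3804, array([ 602., -357.,    6.]), 'rect', array([ 5.987e+02, -3.577e+02,  1.142e+02,  2.460e+01,  3.000e-01]))
(598, -357, 4, -90) [ 0.  1. 89.] [ 0.002 -0.003  0.015]
[ 0.5977004  -0.35590038  0.09254399] [-0.14605134  0.83602247  0.97435904  1.63660132 -0.76486156  1.09014848
 -0.50759486] [ 0.37723355 -0.84508527  0.38035001]
```

Call:
{"method": "step_arm", "body": {"moves": [[1,2,40,0,0,0.015,45],[1,2,75,0,0,0.015,45],[1,2,86,0,0,0.015,45],[1,2,89,0,0,0.015,45],[1,2,89,0,0,0.015,20],[1,2,89,0,0,0.015,20],[1,2,89,0,0,0.015,20],[1,2,89,0,0,0.015,20]]}}

```text
clock: 23.15
tcp_pos: [0.5982, -0.3576, 0.0026]
orientation: [3.141, -0.002, 0.002]
contact_force: [-0.0, -0.2, 0.7]
grip_width: 0.02
gripper_force: 0.0
```

Call:
{"method": "step_arm", "body": {"moves": [[0,0,-10,0,0,0,15],[0,0,-30,0,0,0,15],[0,0,-60,0,0,0,15],[0,0,-60,0,0,0,15]]}}

```text
clock: 23.55
tcp_pos: [0.5997, -0.3601, 0.0677]
orientation: [3.137, -0.003, 0.01]
contact_force: [0.1, -0.2, 0.9]
grip_width: 0.015
gripper_force: 0.0
```

Run:
```python
from h import *
f=r.grab_frame("wrist");cv2.imwrite("pics/w10.png",f["image"][:,:,::-1])
o=r.get_obs();print(o["tcp_pos"],o["grip_width"],o["contact_force"])
```

```text
[ 0.59903454 -0.35898108  0.06553538] 0.01531111889734042 [ 0.07569682  0.14493096 -0.1524968 ]
```

View pics/w10.png

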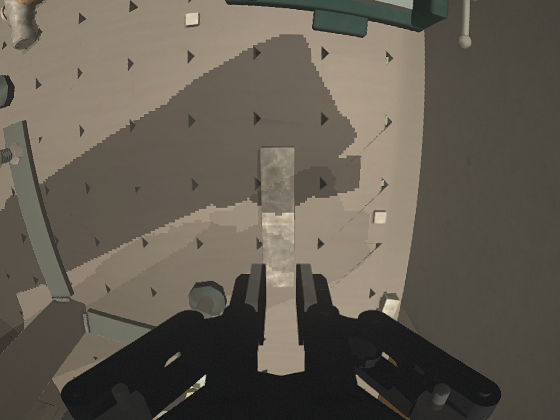

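The fingers closed at 20 mm over the strap without holding it, so the tips stand higher than the TCP at this opening. I'll re-measure the strap and find the tip height by touch.

Run:
```python
from h import *
f=r.grab_frame("wrist");P=wcloud(f)
print(obj(P,(.598,-.357),.075,.004,.015)); 
f=r.grab_frame("top");P=cloud(f);print(bright(f,P,(.598,-.357),.075))
plan((598,-357,4,-90))
```

```text
(4613, array([ 603., -357.,    6.]), 'rect', array([ 5.979e+02, -3.574e+02,  1.159e+02,  2.530e+01,  3.000e-01]))
(13, array([ 570.5, -357.8,   12.3,   52.7,   85.9]), np.float64(8.418589627092482))
(598, -357, 4, -90) [ 0. -0. 59.] [ 0.    -0.001 -0.001]
```

Call:
{"method": "step_arm", "body": {"moves": [[0,0,0,0,0,0,34],[0,0,0,0,0,0,34],[0,0,30,0,0,0,34],[0,0,55,0,0,0,34],[0,0,60,0,0,0,34],[0,0,61,0,0,0,34],[0,0,62,0,0,0,34],[0,0,62,0,0,0,34]]}}

```text
clock: 24.5
tcp_pos: [0.5981, -0.358, 0.0007]
orientation: [3.141, -0.002, 0.002]
contact_force: [-0.0, 0.4, 0.2]
grip_width: 0.0341
gripper_force: 0.0
```

Call:
{"method": "step_arm", "body": {"moves": [[0,0,1,0,0,0,34],[0,0,2,0,0,0,34],[0,0,2,0,0,0,34],[0,0,2,0,0,0,34]]}}

```text
clock: 24.9
tcp_pos: [0.5976, -0.3573, -0.0024]
orientation: [-3.142, 0.002, -0.0]
contact_force: [-0.6, 0.2, 0.2]
grip_width: 0.0344
gripper_force: 0.0
```

Call:
{"method": "step_arm", "body": {"moves": [[0,0,1,0,0,0,34],[0,0,2,0,0,0,34],[0,0,2,0,0,0,34]]}}

```text
clock: 25.2
tcp_pos: [0.5974, -0.3572, -0.0047]
orientation: [-3.141, 0.002, 0.0]
contact_force: [0.9, 1.0, -0.2]
grip_width: 0.0342
gripper_force: 0.0
```

Call:
{"method": "step_arm", "body": {"moves": [[0,0,0,0,0,0,21],[0,0,0,0,0,0,21],[0,0,0,0,0,0,21],[0,0,0,0,0,0,21],[0,0,0,0,0,0,21]], "grip_force": 40}}

```text
clock: 25.7
tcp_pos: [0.5976, -0.3573, -0.0045]
orientation: [-3.142, 0.002, -0.0]
contact_force: [-0.6, 0.4, -0.1]
grip_width: 0.0213
gripper_force: 0.0
```

Call:
{"method": "step_arm", "body": {"moves": [[0,0,0,0,0,0,10],[0,0,0,0,0,0,10],[0,0,0,0,0,0,10],[0,0,0,0,0,0,10]]}}

```text
clock: 26.1
tcp_pos: [0.5976, -0.3573, -0.0045]
orientation: [-3.142, 0.002, 0.0]
contact_force: [0.1, 0.3, 0.1]
grip_width: 0.01
gripper_force: 0.0
```

Run:
```python
from h import *
f=r.grab_frame("wrist");P=wcloud(f);cv2.imwrite("pics/w11.png",f["image"][:,:,::-1])
print(obj(P,(.598,-.357),.075,.004,.015));
```

```text
(6584, array([ 614., -357.,    6.]), 'rect', array([ 5.985e+02, -3.574e+02,  1.155e+02,  2.530e+01,  3.000e-01]))
```

View pics/w11.png

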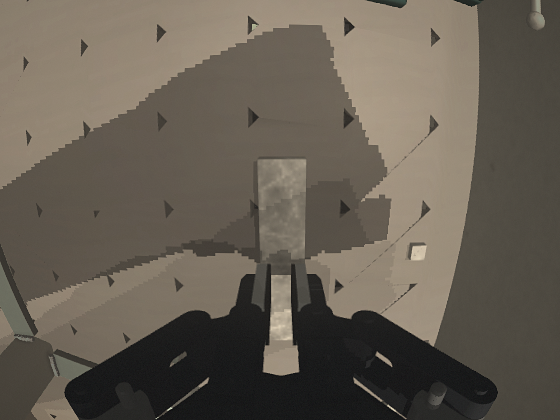

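The fingers are still above the strap. I'll open to 34 and feel down in small steps.

Call:
{"method": "step_arm", "body": {"moves": [[0,0,0,0,0,0,36],[0,0,0,0,0,0,36],[0,0,0,0,0,0,36],[0,0,2,0,0,0,36],[0,0,4,0,0,0,36],[0,0,4,0,0,0,36]]}}

```text
clock: 26.75
tcp_pos: [0.5973, -0.357, -0.009]
orientation: [-3.141, 0.002, 0.001]
contact_force: [0.5, -0.5, 0.3]
grip_width: 0.0363
gripper_force: 0.0
```

Call:
{"method": "step_arm", "body": {"moves": [[0,0,1,0,0,0,36],[0,0,2,0,0,0,36],[0,0,2,0,0,0,36]]}}

```text
clock: 27.05
tcp_pos: [0.5975, -0.3572, -0.0107]
orientation: [-3.141, 0.002, 0.0]
contact_force: [0.9, 1.0, -0.4]
grip_width: 0.0359
gripper_force: 0.0
```

Call:
{"method": "step_arm", "body": {"moves": [[0,0,1,0,0,0,36],[0,0,2,0,0,0,36],[0,0,2,0,0,0,36]]}}

```text
clock: 27.35
tcp_pos: [0.5975, -0.3572, -0.0127]
orientation: [-3.141, 0.002, 0.0]
contact_force: [-0.4, -1.2, -0.4]
grip_width: 0.036
gripper_force: 0.0
```

Call:
{"method": "step_arm", "body": {"moves": [[0,0,0,0,0,0,28],[0,0,0,0,0,0,28],[0,0,0,0,0,0,19],[0,0,0,0,0,0,19],[0,0,0,0,0,0,19],[0,0,0,0,0,0,19]]}}

```text
clock: 27.95
tcp_pos: [0.5976, -0.3573, -0.0125]
orientation: [-3.142, 0.002, -0.0]
contact_force: [0.6, 0.3, -0.1]
grip_width: 0.0192
gripper_force: 0.0
```

Run:
```python
from h import *
print(r.tcp_to_grasp)
f=r.grab_frame("wrist");P=wcloud(f);cv2.imwrite("pics/w12.png",f["image"][200:,130:430,::-1])
for u in(245,255,262,270,280,290,298,306,316):
    print(u,[tuple(np.round(P[v,u]*1000).tolist()) for v in(240,260,268,276,290,310,330)])
```

```text
0.0187
245 [(611.0, -337.0, -2.0), (600.0, -337.0, -1.0), (593.0, -336.0, -3.0), (609.0, -341.0, 34.0), (610.0, -342.0, 47.0), (610.0, -343.0, 62.0), (610.0, -345.0, 74.0)]
255 [(611.0, -343.0, -2.0), (599.0, -342.0, -2.0), (609.0, -345.0, 27.0), (610.0, -345.0, 35.0), (609.0, -346.0, 46.0), (606.0, -347.0, 57.0), (596.0, -346.0, 56.0)]
262 [(615.0, -347.0, 7.0), (603.0, -347.0, 6.0), (598.0, -347.0, 6.0), (594.0, -347.0, 7.0), (585.0, -346.0, 7.0), (571.0, -346.0, 6.0), (556.0, -346.0, 7.0)]
270 [(615.0, -351.0, 6.0), (604.0, -351.0, 7.0), (598.0, -351.0, 6.0), (593.0, -351.0, 6.0), (584.0, -351.0, 6.0), (571.0, -351.0, 6.0), (556.0, -350.0, 7.0)]
280 [(615.0, -356.0, 6.0), (603.0, -356.0, 6.0), (599.0, -356.0, 7.0), (593.0, -356.0, 6.0), (584.0, -356.0, 5.0), (570.0, -356.0, 6.0), (557.0, -356.0, 7.0)]
290 [(614.0, -362.0, 6.0), (603.0, -362.0, 6.0), (598.0, -362.0, 6.0), (594.0, -362.0, 7.0), (584.0, -362.0, 6.0), (571.0, -362.0, 6.0), (556.0, -362.0, 7.0)]
298 [(615.0, -366.0, 7.0), (603.0, -366.0, 6.0), (599.0, -366.0, 7.0), (593.0, -366.0, 5.0), (584.0, -366.0, 6.0), (571.0, -367.0, 6.0), (556.0, -367.0, 6.0)]
306 [(611.0, -371.0, -2.0), (599.0, -371.0, -1.0), (610.0, -369.0, 27.0), (610.0, -368.0, 35.0), (609.0, -367.0, 46.0), (606.0, -367.0, 56.0), (596.0, -367.0, 56.0)]
316 [(611.0, -376.0, -1.0), (599.0, -377.0, -2.0), (594.0, -377.0, -2.0), (609.0, -373.0, 34.0), (610.0, -371.0, 47.0), (610.0, -370.0, 62.0), (610.0, -369.0, 74.0)]
```

View pics/w12.png

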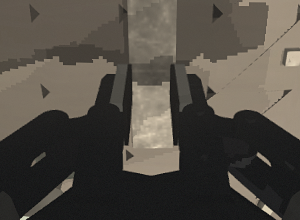

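The depth image puts the real fingertips at z≈24 mm, about 36 mm above the reported TCP, so I need to go much lower. I'll go down by touch.

Call:
{"method": "step_arm", "body": {"moves": [[0,0,0,0,0,0,36],[0,0,0,0,0,0,36],[0,0,0,0,0,0,36],[0,0,8,0,0,0,36],[0,0,14,0,0,0,36],[0,0,16,0,0,0,36],[0,0,16,0,0,0,36]]}}

```text
clock: 28.7
tcp_pos: [0.5972, -0.357, -0.0293]
orientation: [-3.141, 0.002, 0.002]
contact_force: [-1.1, 0.2, 0.3]
grip_width: 0.0363
gripper_force: 0.0
```

Run:
```python
from h import *
f=r.grab_frame("wrist");P=wcloud(f)
m=(P[...,2]>.004)&(P[...,2]<.05)&(abs(P[...,0]-.604)<.012)&(abs(P[...,1]+.357)<.04)&(abs(P[...,1]+.357)>.0145)
q=P[m]*1000;print(len(q),np.percentile(q[:,2],[0,2,5,20]));
o=r.get_obs();print(o["tcp_pos"],o["contact_force"],o["joints"])
```

```text
4157 [ 4.04501783  7.92088619 10.25545255 18.80713754]
[ 0.59734137 -0.35726888 -0.02882983] [ 0.8026802  -0.11027139  0.37338075] [-0.0828745   0.96822476  0.85435521  1.67776111 -0.88707871  0.92960131
 -0.44434615]
```

Call:
{"method": "step_arm", "body": {"moves": [[0,0,1,0,0,0,32],[0,0,2,0,0,0,32],[0,0,2,0,0,0,32]]}}

```text
clock: 29.05
tcp_pos: [0.5976, -0.3573, -0.0305]
orientation: [-3.142, 0.002, -0.0]
contact_force: [0.6, -0.5, 0.2]
grip_width: 0.032
gripper_force: 0.0
```

Call:
{"method": "step_arm", "body": {"moves": [[0,0,0,0,0,0,19],[0,0,0,0,0,0,19],[0,0,0,0,0,0,19],[0,0,0,0,0,0,19],[0,0,0,0,0,0,19]]}}

```text
clock: 29.55
tcp_pos: [0.5977, -0.3574, -0.0302]
orientation: [3.141, -0.002, 0.0]
contact_force: [-1.1, 0.5, 2.6]
grip_width: 0.0238
gripper_force: 39.8
```

Gripped at 23.8 mm with 40 N. Lift.

Call:
{"method": "step_arm", "body": {"moves": [[0,0,-10,0,0,0,15],[0,0,-40,0,0,0,15],[0,0,-85,0,0,0,15],[0,0,-130,0,0,0,15],[0,0,-175,0,0,0,15],[0,0,-220,0,0,0,15],[0,0,-265,0,0,0,15],[0,0,-310,0,0,0,15]], "grip_force": 60}}

```text
clock: 30.35
tcp_pos: [0.5969, -0.3568, 0.2813]
orientation: [-3.141, 0.003, 0.001]
contact_force: [1.3, 1.0, -2.2]
grip_width: 0.0226
gripper_force: 59.2
```

Call:
{"method": "step_arm", "body": {"moves": [[0,0,-45,0,0,0,15],[0,0,-90,0,0,0,15],[0,0,-110,0,0,0,15],[0,0,-110,0,0,0,15],[0,0,-110,0,0,0,15]]}}

```text
clock: 30.85
tcp_pos: [0.5972, -0.357, 0.3885]
orientation: [-3.14, 0.002, 0.001]
contact_force: [-0.1, 0.4, -2.3]
grip_width: 0.0225
gripper_force: 59.2
```

Run:
```python
from h import *
f=r.grab_frame("wrist");cv2.imwrite("pics/w13.png",f["image"][:,:,::-1]);P=wcloud(f)
m=(P[...,2]>.3)&(P[...,2]<.45)&(np.abs(P[...,1]+.357)<.010)&(np.abs(P[...,0]-.598)<.1)
q=P[m]*1000;print(len(q),q.min(0),q.max(0))
plan((490,-130,395,-45),(480,40,395,0),(414,271,240,0));o=r.get_obs();print(o["tcp_pos"],o["grip_width"],o["joints"])
```

```text
8417 [ 540.03186381 -366.99652296  418.13736267] [ 655.90435472 -347.00049481  426.77186594]
(490, -130, 395, -45) [-107. -226.   -7.] [-0.003  0.001 -0.787]
(480, 40, 395, 0) [-118. -396.   -6.] [-0.003 -0.    -1.572]
(414, 271, 240, 0) [-184. -627.  149.] [-0.003 -0.    -1.572]
[ 0.59714725 -0.35654021  0.38757917] 0.022657840252053633 [-0.17499736  0.63116371  1.15429739  1.26860815 -0.56985178  1.58604988
 -0.68563411]
```

Call:
{"method": "step_arm", "body": {"moves": [[-18,-38,-7,0,0,-0.13,15],[-36,-76,-7,0,0,-0.26,15],[-54,-114,-7,0,0,-0.39,15],[-72,-152,-7,0,0,-0.52,15],[-90,-190,-7,0,0,-0.65,15],[-107,-226,-7,0,0,-0.79,15],[-108,-265,-7,0,0,-0.92,15],[-110,-304,-7,0,0,-1.05,15]]}}

```text
clock: 31.7
tcp_pos: [0.4861, -0.051, 0.3947]
orientation: [-2.711, -1.582, 0.003]
contact_force: [0.3, 0.3, -2.5]
grip_width: 0.0228
gripper_force: 59.4
```

Run:
```python
from h import *
plan((480,40,395,0),(430,200,395,0),(414,271,240,0));o=r.get_obs();print(o["tcp_pos"],o["grip_width"])
```

```text
(480, 40, 395, 0) [ 76. -50.  -0.] [-0.003 -0.001 -0.515]
(430, 200, 395, 0) [ 191. -172.    0.] [-0.003 -0.001 -0.515]
(414, 271, 240, 0) [ 245. -221.  155.] [-0.003 -0.001 -0.515]
[ 0.48614233 -0.05095154  0.39466858] 0.022832586875485547
```

Call:
{"method": "step_arm", "body": {"moves": [[36,-25,0,0,0,-0.13,15],[76,-50,0,0,0,-0.26,15],[105,-80,0,0,0,-0.39,15],[134,-111,0,0,0,-0.515,15],[162,-142,5,0,0,-0.515,15],[191,-172,30,0,0,-0.515,15],[220,-198,60,0,0,-0.515,15],[245,-221,90,0,0,-0.515,15]]}}

```text
clock: 32.5
tcp_pos: [0.4163, 0.2712, 0.3038]
orientation: [-2.226, -2.216, 0.004]
contact_force: [1.3, 1.2, -1.7]
grip_width: 0.0227
gripper_force: 59.5
```

Call:
{"method": "step_arm", "body": {"moves": [[0,0,40,0,0,0,15],[0,0,80,0,0,0,15],[0,0,110,0,0,0,15],[0,0,110,0,0,0,15],[0,0,110,0,0,0,15],[0,0,110,0,0,0,15]]}}

```text
clock: 33.1
tcp_pos: [0.4193, 0.2699, 0.1978]
orientation: [-2.229, -2.214, -0.003]
contact_force: [-0.2, -0.4, -1.9]
grip_width: 0.0226
gripper_force: 59.5
```

Run:
```python
from h import *
f=r.grab_frame("wrist");cv2.imwrite("pics/w14.png",f["image"][:,:,::-1]);P=wcloud(f)
print("L",obj(P,(.413,.306),.03,.06,.09)); 
m=(P[...,2]>.2)&(P[...,2]<.26)&(np.abs(P[...,0]-.414)<.010)&(np.abs(P[...,1]-.271)<.1)
q=P[m]*1000;print(len(q),q.min(0),q.max(0))
plan((414,271,60,0),(414,271,47,0));o=r.get_obs();print(o["tcp_pos"],o["grip_width"],o["contact_force"])
```

```text
L (1135, array([412., 311.,  74.]), 'rect', array([413.1, 306.8,  25.2,  50.3,  89.7]))
7376 [404.00287824 212.76617706 226.74459731] [423.99996883 328.52853567 259.97801944]
(414, 271, 60, 0) [  1.  -6. 138.] [ 0.002 -0.002 -0.007]
(414, 271, 47, 0) [  1.  -6. 151.] [ 0.002 -0.002 -0.007]
[0.41941935 0.27005369 0.19803893] 0.022412085646270365 [ 0.07092148  0.22689868 -1.13343918]
```

View pics/w14.png

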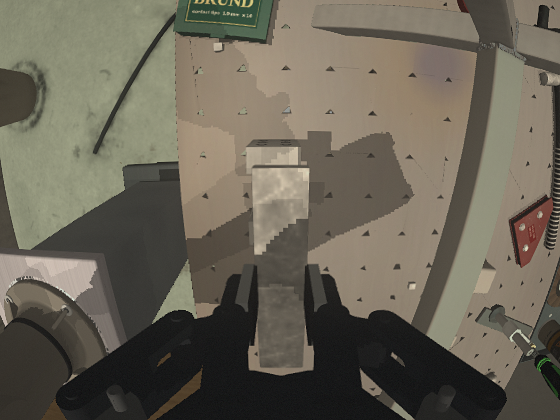

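The strap is held level and centred over the pin between the blocks; the left block shows at (272,150). Lowering by touch.

Call:
{"method": "step_arm", "body": {"moves": [[1,-5,40,0,0,-0.007,15],[1,-5,80,0,0,-0.007,15],[1,-5,115,0,0,-0.007,15],[1,-5,135,0,0,-0.007,15],[1,-5,140,0,0,-0.007,15],[1,-5,140,0,0,-0.007,15],[1,-5,140,0,0,-0.007,15]]}}

```text
clock: 33.85
tcp_pos: [0.4148, 0.2714, 0.0581]
orientation: [-2.221, -2.221, -0.005]
contact_force: [-0.5, 0.0, -1.9]
grip_width: 0.0226
gripper_force: 59.5
```

Run:
```python
from h import *
r.grab_frame("wrist");plan((414,271,46,0));o=r.get_obs();print(o["tcp_pos"],o["grip_width"],o["contact_force"])
```

```text
(414, 271, 46, 0) [-0. -1. 12.] [ 0.002 -0.002  0.   ]
[0.41469797 0.27145624 0.05812942] 0.022600151092698223 [ 0.18467144  0.24311267 -1.66201922]
```

Call:
{"method": "step_arm", "body": {"moves": [[0,-1,5,0,0,0,15],[0,-1,9,0,0,0,15],[0,-1,11,0,0,0,15],[0,-1,12,0,0,0,15],[0,-1,12,0,0,0,15],[0,-1,12,0,0,0,15]]}}

```text
clock: 34.5
tcp_pos: [0.4124, 0.2708, 0.0459]
orientation: [-2.22, -2.219, -0.0]
contact_force: [-5.8, -2.2, 21.0]
grip_width: 0.0226
gripper_force: 62.2
```

Call:
{"method": "step_arm", "body": {"moves": [[0,0,-1,0,0,0,15],[0,0,-1,0,0,0,35],[0,0,-1,0,0,0,40],[0,0,-1,0,0,0,40],[0,0,-15,0,0,0,40],[0,0,-50,0,0,0,40],[0,0,-95,0,0,0,40],[-30,0,-130,0,0,0,45]]}}

```text
clock: 35.3
tcp_pos: [0.4135, 0.2434, 0.1774]
orientation: [2.216, 2.226, 0.004]
contact_force: [0.4, 0.3, 1.4]
grip_width: 0.045
gripper_force: 0.0
```

Call:
{"method": "step_arm", "body": {"moves": [[-45,0,0,0,0,0,45],[-90,0,0,0,0,0,45],[-135,0,0,0,0,0,45],[-170,0,0,0,0,0,45],[-170,0,0,0,0,0,45],[-170,0,0,0,0,0,45],[-170,0,0,0,0,0,45]]}}

```text
clock: 36.0
tcp_pos: [0.4128, 0.0714, 0.1749]
orientation: [2.22, 2.223, 0.001]
contact_force: [0.1, 0.6, 0.0]
grip_width: 0.0449
gripper_force: 0.0
```

Run:
```python
from h import *
f=r.grab_frame("top");P=cloud(f);print("top strap",obj(P,(.413,.271),.07,.08,.095),"pin?")
f=r.grab_frame("wrist");np.savez("wn.npz",**f);P=wcloud(f)
print("strap",obj(P,(.413,.271),.07,.081,.095))
m=(np.hypot(P[...,0]-.417,P[...,1]-.072)<.025)&(P[...,2]>.008)&(P[...,2]<.025)
q=(P[m][:,:2]*1000).astype(np.float32);print(len(q),cv2.minEnclosingCircle(q),cv2.convexHull(q)[:,0].round(0).tolist())
# support width vs direction: min -> flats
h=cv2.convexHull(q)[:,0]
for a in range(0,60,5):
    n=[np.cos(np.radians(a)),np.sin(np.radians(a))];print(a,round(float(np.ptp(h@n)),1),end='; ')
o=r.get_obs();print(o["tcp_pos"],o["joints"]);plan((417,71,100,0))
```

```text
top strap (163, array([410., 297.,  84.]), 'rect', array([408.6, 295.8,  42.6,  61.5,  15. ])) pin?
strap (1180, array([413., 230.,  83.]), 'rect', array([413. , 230.7,  34.3,  24.9,  90. ]))
298 ((418.41668701171875, 71.2950210571289), 13.477604866027832) [[432.0, 69.0], [430.0, 75.0], [427.0, 81.0], [426.0, 82.0], [415.0, 84.0], [414.0, 84.0], [413.0, 83.0], [411.0, 80.0], [407.0, 77.0], [406.0, 75.0], [405.0, 74.0], [405.0, 72.0], [408.0, 63.0], [410.0, 61.0], [412.0, 60.0], [418.0, 59.0], [419.0, 59.0], [423.0, 59.0], [431.0, 67.0]]
0 26.5; 5 26.1; 10 25.6; 15 24.9; 20 23.9; 25 24.7; 30 25.3; 35 25.8; 40 26.2; 45 26.4; 50 26.4; 55 26.6; [0.41268826 0.0715163  0.17466072] [-1.22504492  0.07733128  0.97544968  2.20294119 -0.08155743  0.89672207
 -0.1979855 ]
(417, 71, 100, 0) [-1.  4. 75.] [0.    0.    0.002]
```

The nut sits at (418,71) with its flats' normal at ≈20°. Turn the tool to suit and go down.

Call:
{"method": "step_arm", "body": {"moves": [[-1,5,20,0,0,-0.13,42],[-1,5,50,0,0,-0.26,42],[-1,5,90,0,0,-0.35,42],[-1,5,130,0,0,-0.35,42],[-1,5,160,0,0,-0.35,42],[-1,5,160,0,0,-0.35,42],[-1,5,160,0,0,-0.35,42],[-1,5,160,0,0,-0.35,42]]}}

```text
clock: 36.9
tcp_pos: [0.4187, 0.07, 0.0158]
orientation: [1.799, 2.574, 0.003]
contact_force: [0.1, 0.5, 0.4]
grip_width: 0.042
gripper_force: 0.0
```

Run:
```python
from h import *
f=r.grab_frame("wrist");P=wcloud(f)
m=(np.hypot(P[...,0]-.417,P[...,1]-.072)<.025)&(P[...,2]>.008)&(P[...,2]<.022)
q=(P[m][:,:2]*1000).astype(np.float32);print(len(q),cv2.minEnclosingCircle(q));h=cv2.convexHull(q)[:,0]
for a in range(0,60,5):
    n=[np.cos(np.radians(a)),np.sin(np.radians(a))];print(a,round(float(np.ptp(h@n)),1),end='; ')
o=r.get_obs();print(o["tcp_pos"],o["joints"],o["contact_force"]);plan((418,71,-27,20))
```

```text
982 ((418.48614501953125, 70.9803695678711), 13.77584457397461)
0 27.1; 5 26.6; 10 25.9; 15 25.0; 20 23.9; 25 24.6; 30 25.6; 35 26.3; 40 26.8; 45 27.1; 50 27.3; 55 27.2; [0.41885668 0.07017166 0.01595315] [-0.84688445  0.44910113  0.6512384   2.31192402 -0.55155436  0.52755436
  0.59320814] [-0.52836333  0.10547417  0.15714522]
(418, 71, -27, 20) [ 1. -1. 43.] [ 0.003 -0.     0.002]
```

Call:
{"method": "step_arm", "body": {"moves": [[1,0,20,0,0,0,42],[1,0,36,0,0,0,42],[1,0,43,0,0,0,42],[1,0,43,0,0,0,42],[1,0,43,0,0,0,42]]}}

```text
clock: 37.45
tcp_pos: [0.4178, 0.0706, -0.0277]
orientation: [1.8, 2.574, 0.002]
contact_force: [-0.3, -0.6, -0.5]
grip_width: 0.0418
gripper_force: 0.0
```

Call:
{"method": "step_arm", "body": {"moves": [[0,0,0,0,0,0,17],[0,0,0,0,0,0,17],[0,0,0,0,0,0,17],[0,0,0,0,0,0,17],[0,0,0,0,0,0,17],[0,0,0,0,0,0,17]], "grip_force": 30}}

```text
clock: 38.05
tcp_pos: [0.4179, 0.0706, -0.0276]
orientation: [1.801, 2.574, 0.002]
contact_force: [-0.9, 0.0, 7.2]
grip_width: 0.023
gripper_force: 30.3
```

Run:
```python
from h import *
o=r.get_obs();print(o["tcp_pos"],o["joints"],o["contact_force"],o["grip_width"]);plan((418,71,150,20),(414,271,150,20))
```

```text
[ 0.41785547  0.07061973 -0.02764835] [-0.74327943  0.53274919  0.524403    2.32238035 -0.66095549  0.42808067
  0.68412603] [-0.89691277  0.03145847  7.24605099] 0.02303263193810065
(418, 71, 150, 20) [   0.    1. -178.] [ 0.002 -0.     0.001]
(414, 271, 150, 20) [ 190.   65. -177.] [ 0.002 -0.     0.001]
```

Call:
{"method": "step_arm", "body": {"moves": [[0,0,-10,0,0,0,15],[0,0,-40,0,0,0,15],[0,0,-85,0,0,0,15],[0,0,-130,0,0,0,15],[0,0,-175,0,0,0,15],[45,16,-190,0,0,0,15],[85,30,-190,0,0,0,15],[85,30,-190,0,0,0,15]]}}

```text
clock: 38.85
tcp_pos: [0.4164, 0.1668, 0.1626]
orientation: [-1.79, -2.582, -0.006]
contact_force: [-0.5, 0.4, 0.2]
grip_width: 0.0234
gripper_force: 29.6
```

Call:
{"method": "step_arm", "body": {"moves": [[0,0,0,0,0,0,15],[0,0,0,0,0,0,15]]}}

```text
clock: 39.05
tcp_pos: [0.4158, 0.1593, 0.1613]
orientation: [-1.802, -2.573, 0.001]
contact_force: [-0.1, 0.0, -0.7]
grip_width: 0.0233
gripper_force: 29.6
```

Run:
```python
from h import *
f=r.grab_frame("wrist");P=wcloud(f);z=P[...,2]
print("strap",obj(P,(.413,.271),.075,.0795,.095))
for y in(.22,.245,.27,.295,.32):
    m=(abs(P[...,1]-y)<.004)&(abs(P[...,0]-.413)<.008);print(y,np.round(np.median(z[m])*1000,1))
m=(P[...,2]>.15)&(P[...,2]<.3)
o=r.get_obs();print(o["tcp_pos"],o["grip_width"],o["contact_force"]);plan((414,271,165,20))
```

```text
strap (4609, array([413., 270.,  83.]), 'rect', array([4.132e+02, 2.714e+02, 2.560e+01, 1.152e+02, 2.000e-01]))
0.22 82.4
0.245 82.6
0.27 82.5
0.295 82.6
0.32 82.5
[0.41592455 0.15906679 0.16129459] 0.022774562041235912 [-0.31791129 -0.62099296 -0.71872458]
(414, 271, 165, 20) [106.  36.  -4.] [-0.001  0.    -0.001]
```

The strap lies flat at (413,271), angle 0°. Bringing the nut over.

Call:
{"method": "step_arm", "body": {"moves": [[40,14,-4,0,0,0,15],[80,27,-4,0,0,0,15],[106,36,-4,0,0,0,15],[106,36,30,0,0,0,15],[106,36,65,0,0,0,15],[106,36,88,0,0,0,15],[106,36,88,0,0,0,15],[106,36,88,0,0,0,15]]}}

```text
clock: 39.9
tcp_pos: [0.4143, 0.2712, 0.0739]
orientation: [1.803, 2.572, -0.001]
contact_force: [0.3, 0.6, -0.8]
grip_width: 0.0234
gripper_force: 29.6
```

Run:
```python
from h import *
r.grab_frame("wrist");o=r.get_obs();print(o["tcp_pos"],o["grip_width"],o["contact_force"]);plan((414,271,57,20))
```

```text
[0.41476619 0.27188247 0.07452151] 0.023430040844921486 [ 0.36105379  0.2480822  -0.94406924]
(414, 271, 57, 20) [-1. -1. 18.] [ 0.001 -0.    -0.001]
```

Call:
{"method": "step_arm", "body": {"moves": [[0,-1,8,0,0,0,15],[0,-1,14,0,0,0,15],[0,-1,16,0,0,0,15],[0,-1,17,0,0,0,15],[0,-1,17,0,0,0,15],[0,-1,17,0,0,0,15]]}}

```text
clock: 40.55
tcp_pos: [0.4128, 0.2721, 0.0566]
orientation: [-1.801, -2.574, -0.0]
contact_force: [-1.1, 0.4, 1.8]
grip_width: 0.0231
gripper_force: 29.8
```

Call:
{"method": "step_arm", "body": {"moves": [[0,0,0,0,0,0,24],[0,0,0,0,0,0,32],[0,0,0,0,0,0,42],[0,0,0,0,0,0,42],[0,0,-10,0,0,0,42],[0,0,-40,0,0,0,42],[0,0,-85,0,0,0,42],[-40,-14,-110,0,0,0,42]]}}

```text
clock: 41.35
tcp_pos: [0.4152, 0.2345, 0.1698]
orientation: [1.79, 2.579, 0.008]
contact_force: [0.2, -0.4, 1.1]
grip_width: 0.042
gripper_force: 0.0
```

Call:
{"method": "step_arm", "body": {"moves": [[-40,-14,-20,0,0,0,42],[-80,-28,-40,0,0,0,42],[-80,-28,-40,0,0,0,42],[-80,-28,-40,0,0,0,42],[-80,-28,-40,0,0,0,42]]}}

```text
clock: 41.85
tcp_pos: [0.4142, 0.1458, 0.2065]
orientation: [-1.799, -2.575, -0.0]
contact_force: [0.4, -0.0, -0.6]
grip_width: 0.0422
gripper_force: 0.0
```

Run:
```python
from h import *
f=r.grab_frame("wrist");P=wcloud(f)
print("strap",obj(P,(.413,.271),.075,.0795,.09));print("nut",obj(P,(.413,.271),.04,.093,.11))
Q=P.copy();Q[Q[...,1]<.255]=np.nan;Q[Q[...,1]>.289]=np.nan
print("pin",obj(Q,(.413,.271),.022,.015,.03));
print("big",obj(P,(.684,.142),.06,.034,.046),"tube",obj(P,(.667,.026),.05,.019,.031))
o=r.get_obs();print(o["clock"],o["tcp_pos"],o["contact_force"])
```

```text
strap (2903, array([413., 269.,  83.]), 'rect', array([4.129e+02, 2.717e+02, 2.600e+01, 1.159e+02, 4.000e-01]))
nut (431, array([413., 272.,  98.]), 'rect', array([413.3, 272.5,  26.5,  24.3,  51.6]))
pin (4, array([403., 273.,  22.]), 'rect', array([402.8, 273.2,   5.2,   0.5,  84.2]))
big (291, array([705., 142.,  38.]), 'rect', array([704.9, 141. ,  40.1,  21.8,  82.2])) tube None
41.9 [0.41412523 0.14582661 0.20629113] [ 0.33030596  0.33055943 -0.39600625]
```

Everything is in place: strap at (413,272) and flat, nut at (413,272.5) with its top at z≈98. Handing in.

```bash
python3 -c "
from bench import r
print(r.hand_in())"
```

```text
the job is handed in; nothing more can be done
None
```

I handed the job in at 41.9 s: both blocks stand upright beside the stop pin, the strap lies flat across them, and the nut lies on it within about 3 mm of the pin axis by camera; I never touched the tubes, and `hand_in` gave no verdict.

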